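# Fill a parcel of brass nuts to its postage band

### The job

A little parcel of brass nuts has to be made up to weight. Take the open cardboard box out of the dark oak rack, stand it empty and flat in the middle of the letter scale's platform, then keep adding brass nuts from the grey felt mat until the scale's needle rests in the green sector with nothing but the load on the scale. Then carry the box with its nuts to the green cradle and leave it standing flat between the two end cheeks; the nuts you do not need stay on the mat, and nothing else on the flap is to be disturbed.

Things in the scene. Friction and masses are not known exactly. Their poses are not given: they have to be found in the camera images.
- box_mid (a point): open cardboard box, starts empty in the dark oak rack; outside 110 (own x) x 56 (own y) x 40 mm high; point at its centre, half-way up. End walls 8 mm thick (own x -51 and +51 mm), long walls 4 mm, inner floor 8 mm above the underside; with packing in its floor it weighs 66 to 154 g empty. Beside its long walls the rack leaves 8 mm, too little for a finger: lift it by an end wall, pinched from above
- rack: fixed dark oak rack; origin at the centre of its underside; floor 6 mm thick, two cheeks 100 mm long (along its x), 10 mm thick, at own y = -41 and +41 mm, tops 58 mm above the flap; ends open
- pan_top (a point): centre of the upper face of the scale's aluminium platform, 136 mm (own x) x 78 mm (own y) x 5 mm; 79 mm above the flap when empty. Sinks straight down on a soft spring, 8 mm per 100 g, at most 27 mm. The white scale body below it is 44 mm high; its dial part, 30 mm high and 130 mm wide, reaches from own x +50 to +180 mm
- needle (a joint): needle on the flat dial, pivot 118 mm along the scale's +x from the platform centre; rad, clockwise from above, 0 with the platform empty (pointing to the platform), 0.01203 rad per gram on the platform; settles in about 1 s. Ticks every 25 g. Green sector from 2.045 rad (170 g) to 2.645 rad (220 g), then red to 3.6 rad
- nut0_mid (a point): hexagonal brass nut lying flat on the grey felt mat, 26 mm across flats, 30 mm across corners, 15 mm high, 17 mm hole, 40 to 44 g; point at its centre, half-way up; z up, own x axis square to a pair of flats (so the flats face every 60 degrees)
- nut1_mid (a point): hexagonal brass nut lying flat on the grey felt mat, 26 mm across flats, 30 mm across corners, 15 mm high, 17 mm hole, 40 to 44 g; point at its centre, half-way up; z up, own x axis square to a pair of flats (so the flats face every 60 degrees)
- nut2_mid (a point): hexagonal brass nut lying flat on the grey felt mat, 26 mm across flats, 30 mm across corners, 15 mm high, 17 mm hole, 40 to 44 g; point at its centre, half-way up; z up, own x axis square to a pair of flats (so the flats face every 60 degrees)
- nut3_mid (a point): hexagonal brass nut lying flat on the grey felt mat, 26 mm across flats, 30 mm across corners, 15 mm high, 17 mm hole, 40 to 44 g; point at its centre, half-way up; z up, own x axis square to a pair of flats (so the flats face every 60 degrees)
- mat: fixed grey felt mat 90 mm (own x) x 230 mm (own y), 4 mm thick; origin at the centre of its underside
- cradle_seat (a point): centre of the upper face of the fixed green-painted cradle's floor, 6 mm above the flap; floor 150 (own x) x 84 mm (own y). End cheeks 10 mm thick, 66 mm wide, at own x -68 and +68 mm, tops 52 mm above this point; long sides open. The box goes lengthwise along own x, either way round, 8 mm free at each end (too little for a finger: hold it across its 56 mm width)
- cradle: the cradle itself, origin at the centre of its underside
- case: navy sunglasses case 62 x 160 x 50 mm, origin under its centre, leave alone
- bowl: glass bowl, 110 mm across, 50 mm high, origin under its centre, leave alone
- light: red bike light, 40 mm across, 34 mm high, origin under its centre, leave alone
- pad: round dark charging pad, 92 mm across, 9 mm high, origin under its centre, leave alone
- buds: white earphone case 48 x 60 x 24 mm, origin under its centre, leave alone
- tape: yellow tape measure 56 x 34 x 52 mm, origin under its centre, leave alone
Things that resemble listed ones, but are neither listed nor needed, are in the scene too. Leave any pink or purple look-alike of the part that bears nut1_mid alone.

How it is judged:
By the outcome, as a careful person would: the job done as asked, in the order asked, and still so for the second after the job is handed in, with the robot touching nothing.
It also fails if it takes over 72 s, if anything falls off the work surface, if the arm or the gripper's body presses on something with over 40 N, if the wrist force passes 120 N, or if a joint passes its speed limit or range.

### The arm

A 7-joint arm with a two-finger parallel gripper is mounted at the origin on the work surface. World frame = base frame: x ahead of the robot, y to its left, z up, the work surface at z = 0. Lengths are in m, angles in rad, forces in N, time in s.
With the tool pointing down it reaches from about 0.425 to 0.925 m from the base axis. Payload 6.8 kg.
Tool frame: the origin (TCP) lies on the centre line of the jaws, within the pads' length; the fingertips stand 17 mm ahead of it and the grasp point (between the pads) lies 2 mm behind it (nose_length is the distance from the TCP to the fingertips, in m); z points along the fingers, x is the direction in which the jaws open and shut, and the axes are right-handed (so a half turn about z gives the same grasp; the last joint's range is limited). The gripper opens to 85 mm and grips with 20 to 120 N. Pads are 22 mm wide; open, the fingers measure 114 mm over their backs; the gripper's body (76 mm by 85 mm) begins 54 mm behind the grasp point. The pads swing forward as they close: fully open they stand 13 mm farther back than shut.
Start: joints at [1.022, 0.477, 0.022, 1.555, -0.011, 1.109, -0.083], TCP at [0.288, -0.61, 0.248] pointing down, gripper open.
Joint ranges: [-2.96, 2.96], [-0.34, 2.1], [-1.41, 1.46], [0.24, 2.44], [-1.37, 4.51], [0.17, 1.92], [-2.96, 2.96]. Speed limits (rad/s): [2.39, 2.39, 3.14, 3.14, 3.14, 3.14, 3.14].

### API

Orientations are given as a unit quaternion [w, x, y, z].
In Python, from station import * gives the robot as it stands.
- The arm moves only by the tool send_rows, never from a script. Its argument "commands" is a list of rows, each an object with "translation": the shift along the tool's x, y, z in m, a list of three; "rot": the turn, a rotation vector about the tool's x, y, z in degrees, a list of three; "grip": the finger opening in m, from 0 to 0.0854. In form: [{"translation": [tx, ty, tz], "rot": [rx, ry, rz], "grip": grip}, ...]. A call has exactly 5 rows; each row shifts and turns the commanded pose from where the row before left it, along the tool's axes as they then stand; what a row does not reach is not made up. A row lasts 1/12 s, in which the tool goes at most 41.7 mm and 7.16 degrees, less where a joint would pass 70% of its speed; a pose out of reach is approached as far as the arm can. A call with a gripper value outside its range is refused whole. The fingers move at their own pace and stop on an object; "force" is the grip in N (left out, the last holds). Time passes only in rows, so rows that do not move let the fingers close, or fill a call up. It gives the time, the measured TCP pose, the force and the opening at its end, in the units of the state.
- get_obs(): the state, without advancing time (a new reading comes with each control period).
- read_camera(name): name is "scene" or "side" or "wrist"; returns a dict with "pixels" (400x640x3 uint8, red, green, blue), "depth" (400x640 float32, m along the optical axis (not along the pixel's ray), 0 where there is no reading), "mtx" (3x3 intrinsics, pixels), "extrinsics" (4x4, takes a point from camera to world coordinates). Camera axes: x right, y up, looking along -z (the intrinsics and any distortion apply to the point x, -y, -z); pixel columns grow to the right and rows downward; lengths in m; the calibration is good to about 2 mm. A picture is of the moment at which its call begins.
- hand_in(): hands the job in, once; it reports no verdict.
The state is a dict: "t": time; "q": joint angles; "joint_vel": joint speeds; "joint_torque": joint torques, N m; "eef_pos": TCP position; "tool_rot": TCP orientation; "contact_force": force on the tool from outside, world axes, zero at the start; "torque": the same for the moment, N m; "gripper_width": opening from 0.0 (shut) to 1.0 (fully open).
Only numpy, scipy, OpenCV 4.12 (cv2) and the standard library are available. Lean on these libraries where they do the work, as an engineer would, in place of code of your own. Each camera call takes 0.05 s, during which the arm holds its last target.

## Working session

There is one attempt and no reset: what is moved stays moved. The work goes in short steps, Python scripts to look and compute and a tool call to move; the robot and the scene stay as the last step left them, time stands still between calls to the robot, and variables do not carry over. Pictures are saved under pics/ and viewed, and the job is handed in when it is done.

Besides the shell and the picture viewer there is one more tool, called after ">>>" in YAML: its name, and indented under it one key for each argument. send_rows: Moves the arm, as the interface text tells. Its arguments: {"type":"object","properties":{"commands":{"type":"array","items":{"type":"object","properties":{"translation":{"type":"array","items":{"type":"number"}},"rot":{"type":"array","items":{"type":"number"}},"grip":{"type":"number"}}}},"force":{"type":"number"}},"required":["commands"]}

```bash
ls; mkdir -p pics; python3 - <<'E'
from station import *
import cv2,numpy as np
o=get_obs();print(o)
for n in("scene","side","wrist"):
    c=read_camera(n);cv2.imwrite(f"pics/{n}0.png",c["pixels"][:,:,::-1]);np.savez(f"{n}0.npz",**c)
    print(n,c["mtx"].tolist(),c["extrinsics"].round(4).tolist(),(c["depth"]>0).mean(), [k for k in c])
E
```

```text
pics
{'t': 0.0, 'q': array([ 1.02193421,  0.4778403 ,  0.02234682,  1.55644759, -0.01153176,
        1.10932508, -0.08308992]), 'joint_vel': array([ 0.00052766,  0.00126819, -0.00021601, -0.00054944,  0.00077919,
       -0.00150703,  0.00066621]), 'joint_torque': array([ 3.84153727e-04, -5.96448326e+01,  1.60788137e+00, -2.81192493e+01,
        1.22599269e-02,  9.47239052e-03,  1.15794819e-05]), 'eef_pos': array([ 0.28772337, -0.60997655,  0.24730051]), 'tool_rot': array([-4.56148477e-04,  8.44582078e-01, -5.35425269e-01, -8.28982901e-04]), 'contact_force': array([-0.18909147, -0.39027297, -0.51140405]), 'torque': array([ 0.01453283,  0.01790897, -0.02631758]), 'gripper_width': 0.9990689855860161}
scene [[361.32969537796936, 0.0, 321.3642112082906], [0.0, 361.32969537796936, 202.99994979115394], [0.0, 0.0, 1.0]] [[-0.018, -0.8103, 0.5857, 1.0114], [0.9997, -0.0045, 0.0245, 0.0216], [-0.0172, 0.586, 0.8102, 0.7034], [0.0, 0.0, 0.0, 1.0]] 0.99582421875 ['pixels', 'depth', 'mtx', 'extrinsics']
side [[487.0982099015589, 0.0, 316.75524597780816], [0.0, 487.0982099015589, 197.92494940780634], [0.0, 0.0, 1.0]] [[-0.7445, 0.4116, -0.5257, -0.0002], [-0.6674, -0.4821, 0.5677, 0.6228], [-0.0198, 0.7734, 0.6336, 0.757], [0.0, 0.0, 0.0, 1.0]] 0.99607421875 ['pixels', 'depth', 'mtx', 'extrinsics']
wrist [[313.9369762732936, 0.0, 322.5732345447849], [0.0, 313.9369762732936, 198.2917206785402], [0.0, 0.0, 1.0]] [[0.4268, 0.8679, 0.2542, 0.3523], [-0.9043, 0.4104, 0.1175, -0.5794], [-0.0023, -0.2801, 0.96, 0.373], [0.0, 0.0, 0.0, 1.0]] 0.99594140625 ['pixels', 'depth', 'mtx', 'extrinsics']
```

View pics/scene0.png

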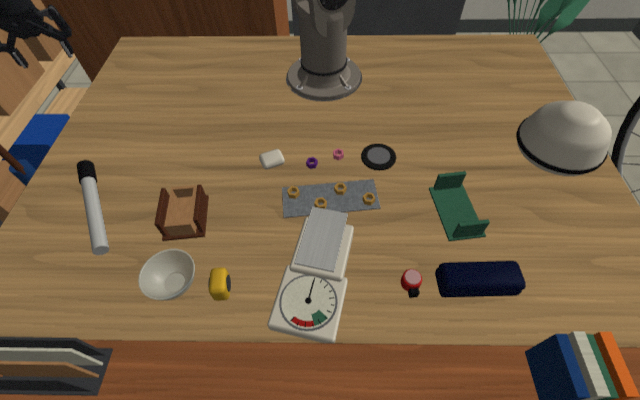

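View pics/side0.png

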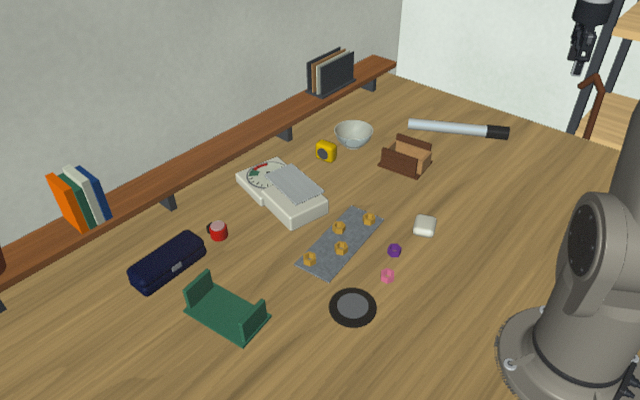

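View pics/wrist0.png

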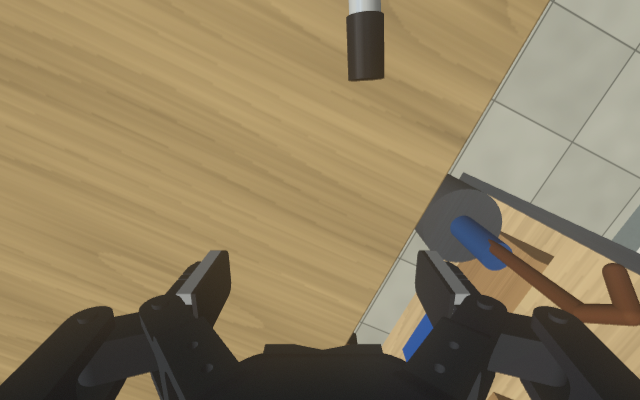

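Scene camera: rack with the box at about px (183,212), mat with four brass nuts around (330,197), scale platform at (323,240), dial at (308,300), cradle at (458,207). There are purple and pink decoy rings at (312,162) and (338,154). Next I measure these.

```bash
cat > h.py <<'E'
import numpy as np,cv2
from scipy.spatial.transform import Rotation as R
def load(n): return dict(np.load(n+'.npz'))
def pts(c):
    K=c['mtx'];E=c['extrinsics'];d=c['depth'].astype(float)
    v,u=np.mgrid[0:400,0:640]
    P=np.stack([(u-K[0,2])/K[0,0]*d,-(v-K[1,2])/K[1,1]*d,-d],-1)
    W=P@E[:3,:3].T+E[:3,3]; W[d==0]=np.nan
    return W
def plane(c,uv,z):
    K=c['mtx'];E=c['extrinsics'];uv=np.atleast_2d(np.asarray(uv,float))
    r=np.stack([(uv[:,0]-K[0,2])/K[0,0],-(uv[:,1]-K[1,2])/K[1,1],-np.ones(len(uv))],-1)@E[:3,:3].T
    t=(z-E[2,3])/r[:,2]; return E[:3,3]+r*t[:,None]
def proj(c,P):
    K=c['mtx'];E=c['extrinsics'];p=(np.atleast_2d(P)-E[:3,3])@E[:3,:3]
    return np.stack([K[0,0]*p[:,0]/-p[:,2]+K[0,2],K[1,1]*p[:,1]/p[:,2]+K[1,2]],-1)
def hsv(c): return cv2.cvtColor(c['pixels'],cv2.COLOR_RGB2HSV)
def rect(xy):
    (cx,cy),(w,h),a=cv2.minAreaRect((np.asarray(xy)*1000).astype(np.float32))
    if w<h: w,h,a=h,w,a+90
    return np.round([cx,cy,w,h,(a+90)%180-90],1)
E
python3 - <<'E'
from h import *
for n in('scene0','side0'):
    c=load(n);W=pts(c);H=hsv(c);h,s,v=[H[...,i].astype(int) for i in range(3)]
    X,Y,Z=W[...,0],W[...,1],W[...,2]
    print(n)
    ok=np.isfinite(Z)&(X>.3)&(X<.95)&(abs(Y)<.5)
    # brass
    m=ok&(h>12)&(h<28)&(s>120)&(Z>.012)&(Z<.03)
    k,l,st,ce=cv2.connectedComponentsWithStats(m.astype(np.uint8))
    for i in range(1,k):
        if st[i,4]>25:
            q=l==i; t=q&(Z>.0165)
            print('brass',st[i,4],ce[i].round(1),rect(W[t][:,:2]),np.nanmedian(Z[t]).round(4))
    def rep(name,m):
        k,l,st,ce=cv2.connectedComponentsWithStats(m.astype(np.uint8))
        if k<2: print(name,'none');return
        i=1+np.argmax(st[1:,4]);q=l==i
        print(name,st[i,4],ce[i].round(1),rect(W[q][:,:2]),np.nanpercentile(Z[q],[5,50,95]).round(4))
    rep('mat',ok&(s<60)&(Z>.002)&(Z<.007)&(v<170)&(X<.7)&(Y<.12))
    rep('green',ok&(h>55)&(h<95)&(s>80)&(Z<.07))
    rep('greenfloor',ok&(h>55)&(h<95)&(s>80)&(Z<.009))
    rep('greentop',ok&(h>55)&(h<95)&(s>80)&(Z>.053))
    rep('pan',ok&(Z>.074)&(Z<.084)&(s<60))
    rep('body',ok&(Z>.038)&(Z<.05)&(s<40)&(v>150))
    rep('dial',ok&(Z>.02)&(Z<.08)&(s<60)&(v>140)&(X>.5))
    rep('rackTop',ok&(Z>.054)&(Z<.062)&(Y<-.1)&(X<.8)&(v<140))
    rep('rackreg',ok&(Z>.010)&(Z<.062)&(Y<-.15)&(X<.7))
    rep('boxtop',ok&(Z>.042)&(Z<.049)&(Y<-.1)&(X<.72))
E
```

```text
scene0
brass 71 [339.7 187.4] [468.8  44.3  26.3  24.8 -30. ] 0.02
brass 73 [292.8 190.7] [479.9 -68.8  28.7  23.6  24. ] 0.0197
brass 498 [181.2 207.3] [ 534.4 -322.9   83.8   40.7    6.9] 0.0203
brass 77 [368.6 197.8] [499.3 112.2  25.9  24.4 -42.8] 0.0198
brass 73 [320.3 202.5] [514.7  -1.4  25.9  24.1  85.6] 0.0198
brass 134 [182.8 230. ] [ 592.3 -313.4   63.2   16.9  -77.9] 0.0228
brass 68 [221.7 296.5] [ 745.6 -192.2   32.2   10.2  -62. ] 0.0232
mat 1857 [326.4 197.8] [489.2  15.  218.6  91.  -82.6] [0.0032 0.0051 0.0067]
green 2282 [455.8 207.9] [526.6 313.2 149.5  83.4   8.1] [0.0049 0.0079 0.0582]
greenfloor 1370 [453.2 208.8] [526.5 313.2 149.2  83.4   8.1] [0.0045 0.0068 0.0085]
greentop 419 [602.6 368. ] [896.1 387.   78.   11.6  -1.4] [0.1737 0.1758 0.1774]
pan 2336 [321.6 238.6] [642.6   5.4 136.8  78.1 -12.4] [0.0784 0.0802 0.0819]
body 689 [333.1 253.8] [644.1   7.5 121.3 105.5 -12.9] [0.0416 0.0448 0.0469]
dial 2517 [321.1 275.5] [697.8  -4.5 242.8 125.9 -12.8] [0.029  0.0417 0.0797]
rackTop 198 [159.9 206. ] [ 551.7 -356.3   99.9   10.8    7.2] [0.0547 0.0589 0.0608
[... 745 characters left out ...]
48.6  85.    8.5] [0.0042 0.0073 0.0577]
greenfloor 2141 [222.9 313.5] [523.7 316.5 148.5  84.4   8.5] [0.0037 0.0063 0.0083]
greentop 448 [ 80.6 201. ] [892.  384.5  81.3  15.2  -4. ] [0.084  0.1468 0.1762]
pan 1290 [293.5 183.2] [642.5   8.4 140.5  80.  -13. ] [0.077  0.0792 0.0814]
body 887 [291.1 202.2] [642.   10.9 132.7 106.9 -11.4] [0.0398 0.0438 0.0464]
dial 2919 [284.5 191.2] [696.5  -1.1 248.6 127.8 -13. ] [0.0251 0.0433 0.0796]
rackTop 131 [399.6 153.8] [ 541.2 -272.   100.9   14.8    6. ] [0.0544 0.0574 0.0598]
rackreg 1522 [406.5 154. ] [ 542.2 -313.7  113.1   99.2    6.8] [0.0143 0.0406 0.0583]
boxtop 340 [408.6 149.9] [ 541.7 -311.5  113.9   93.     5.4] [0.0425 0.0456 0.0484]
```

```bash
python3 - <<'E'
from h import *
c=load('scene0')
im=c['pixels'][:,:,::-1]
a=cv2.resize(im[170:260,140:240],None,fx=6,fy=6,interpolation=cv2.INTER_CUBIC)
cv2.imwrite('pics/rackz.png',a)
c=load('side0');im=c['pixels'][:,:,::-1]
a=cv2.resize(im[125:185,370:440],None,fx=8,fy=8,interpolation=cv2.INTER_CUBIC)
cv2.imwrite('pics/racks.png',a)
E
```

```text
(no output)
```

Sizes agree with what is given. The box is near (542,-315) mm at 7°, the platform at (642,7) at -12.8°, and the cradle at (525,315) at 8.3°. The two cameras differ by about 3 mm in y. I'll go above the near end wall and refine with the wrist camera.

```bash
cat >> h.py <<'E'
def go(xyz,yaw,n=None):
    """identical planar rows to world target (m), yaw deg of tool x, tool straight down"""
    from station import get_obs
    o=get_obs();q=o['tool_rot'];Rc=R.from_quat([q[1],q[2],q[3],q[0]])
    y=np.radians(yaw);c,s=np.cos(y),np.sin(y)
    Rt=R.from_matrix(np.array([[c,s,0],[s,-c,0],[0,0,-1.]]))
    D=(Rc.inv()*Rt).as_rotvec()
    t=Rc.inv().apply(np.array(xyz)-o['eef_pos'])
    if n is None: n=int(np.ceil(max(np.linalg.norm(t)/.040,np.degrees(np.linalg.norm(D))/7,1)/5)*5)
    for n in (n,):
        r=R.from_rotvec(D/n);M=np.eye(3);S=np.zeros((3,3))
        for k in range(n): S+=M; M=M@r.as_matrix()
        st=np.linalg.solve(S,t)
        print(f"n={n} trans {st.round(4).tolist()} rot {np.degrees(D/n).round(2).tolist()} |t|={np.linalg.norm(st)*1000:.1f}mm/row  eef {o['eef_pos'].round(4)} yaw {np.degrees(np.arctan2(*Rc.as_matrix()[[1,0],0])):.1f} grip {o['gripper_width']:.3f} t {o['t']:.2f} F {o['contact_force'].round(1)}")
def snap(name,f):
    from station import read_camera
    c=read_camera(name);np.savez(f,**c);cv2.imwrite(f'pics/{f}.png',c['pixels'][:,:,::-1]);return c
E
python3 -c "
from h import *
go([.47,-.324,.2],6.9)"
```

```text
n=15 trans [0.0005, -0.0241, 0.0032] rot [-0.0, 0.0, -4.78] |t|=24.4mm/row  eef [ 0.2878 -0.6101  0.2476] yaw -64.7 grip 0.997 t 0.15 F [-0.5  0.4  0.8]
```

View pics/rackz.png

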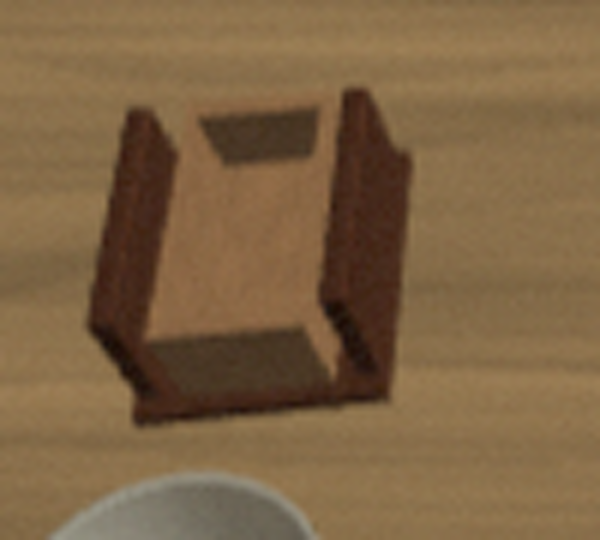

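>>> send_rows:
  commands:
    - {"translation": [0.0005,-0.0241,0.0032],"rot": [0,0,-4.78],"grip": 0.035}
    - {"translation": [0.0005,-0.0241,0.0032],"rot": [0,0,-4.78],"grip": 0.035}
    - {"translation": [0.0005,-0.0241,0.0032],"rot": [0,0,-4.78],"grip": 0.035}
    - {"translation": [0.0005,-0.0241,0.0032],"rot": [0,0,-4.78],"grip": 0.035}
    - {"translation": [0.0005,-0.0241,0.0032],"rot": [0,0,-4.78],"grip": 0.035}
  force: 60

```text
t: 0.57
eef_pos: [0.3886, -0.5435, 0.2317]
tool_rot: [-0.0, 0.938, -0.347, -0.0]
contact_force: [0.6, 0.0, 1.3]
gripper_width: 0.414
```

>>> send_rows:
  commands:
    - {"translation": [0.0005,-0.0241,0.0032],"rot": [0,0,-4.78],"grip": 0.035}
    - {"translation": [0.0005,-0.0241,0.0032],"rot": [0,0,-4.78],"grip": 0.035}
    - {"translation": [0.0005,-0.0241,0.0032],"rot": [0,0,-4.78],"grip": 0.035}
    - {"translation": [0.0005,-0.0241,0.0032],"rot": [0,0,-4.78],"grip": 0.035}
    - {"translation": [0.0005,-0.0241,0.0032],"rot": [0,0,-4.78],"grip": 0.035}

```text
t: 0.98
eef_pos: [0.4526, -0.4421, 0.2158]
tool_rot: [-0.0, 0.989, -0.145, -0.0]
contact_force: [0.4, 0.2, 0.4]
gripper_width: 0.41
```

>>> send_rows:
  commands:
    - {"translation": [0.0005,-0.0241,0.0032],"rot": [0,0,-4.78],"grip": 0.035}
    - {"translation": [0.0005,-0.0241,0.0032],"rot": [0,0,-4.78],"grip": 0.035}
    - {"translation": [0.0005,-0.0241,0.0032],"rot": [0,0,-4.78],"grip": 0.035}
    - {"translation": [0.0005,-0.0241,0.0032],"rot": [0,0,-4.78],"grip": 0.035}
    - {"translation": [0.0005,-0.0241,0.0032],"rot": [0,0,-4.78],"grip": 0.035}

```text
t: 1.4
eef_pos: [0.47, -0.3235, 0.1999]
tool_rot: [-0.0, 0.998, 0.063, 0.0]
contact_force: [1.4, 1.1, -0.5]
gripper_width: 0.409
```

```bash
python3 - <<'E'
from h import *
snap('wrist','w1')
go([.491,-.321,.2],6.9)
E
```

```text
n=5 trans [0.0041, 0.0012, -0.0002] rot [-0.05, 0.01, 0.18] |t|=4.2mm/row  eef [ 0.4701 -0.3176  0.1992] yaw 7.8 grip 0.410 t 1.45 F [-0.3  6.2 -1.3]
```

View pics/w1.png

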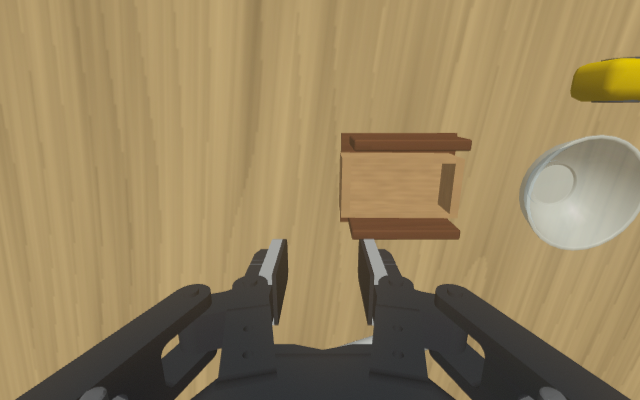

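Wrist view: box in the rack at about (400,186), with its near end wall at x≈341. The measured pose was still settling, so I'll use the camera's own extrinsics.

```bash
python3 - <<'E'
from h import *
c=load('w1');W=pts(c);H=hsv(c);h,s,v=[H[...,i].astype(int) for i in range(3)]
Z=W[...,2]
u=np.zeros((400,640),bool);u[120:245,330:480]=1
m=u&(Z>.042)&(Z<.05)&(v>120)
k,l,st,ce=cv2.connectedComponentsWithStats(m.astype(np.uint8));i=1+np.argmax(st[1:,4])
print(st[i],rect(W[l==i][:,:2]),np.nanpercentile(Z[l==i],[5,50,95]))
m=u&(Z>.054)&(Z<.063)
print(rect(W[m][:,:2]))
print(c['extrinsics'].round(4))
from station import get_obs
print(get_obs()['eef_pos'])
E
```

```text
[ 341  158  124   60 2129] [ 541.9 -314.9  110.6   56.4    7.2] [0.04380331 0.04580852 0.04699492]
[ 546.  -314.1   99.3   91.8    7.5]
[[ 0.992  -0.1211 -0.0341  0.4615]
 [ 0.1258  0.9528  0.2764 -0.2527]
 [-0.001  -0.2785  0.9604  0.3255]
 [ 0.      0.      0.      1.    ]]
[ 0.47009582 -0.31762029  0.19923209]
```

```bash
python3 - <<'E'
from h import *
go([.4913,-.3213,.11],7.2)
E
```

```text
n=5 trans [0.0041, 0.0013, 0.0178] rot [-0.05, 0.01, 0.12] |t|=18.4mm/row  eef [ 0.4701 -0.3176  0.1992] yaw 7.8 grip 0.410 t 1.45 F [-0.3  6.2 -1.3]
```

>>> send_rows:
  commands:
    - {"translation": [0.0043,0,0.0178],"rot": [0,0,0],"grip": 0.03}
    - {"translation": [0.0043,0,0.0178],"rot": [0,0,0],"grip": 0.03}
    - {"translation": [0.0043,0,0.0178],"rot": [0,0,0],"grip": 0.03}
    - {"translation": [0.0043,0,0.0178],"rot": [0,0,0],"grip": 0.03}
    - {"translation": [0,0,0],"rot": [0,0,0],"grip": 0.03}

```text
t: 1.87
eef_pos: [0.4854, -0.3215, 0.1257]
tool_rot: [-0.002, 0.998, 0.061, -0.002]
contact_force: [-0.8, 0.8, -0.3]
gripper_width: 0.353
```

```bash
python3 - <<'E'
from h import *
go([.4913,-.3213,.038],7.2)
E
```

```text
n=5 trans [0.0012, 0.0001, 0.0175] rot [-0.04, 0.05, -0.04] |t|=17.6mm/row  eef [ 0.4854 -0.3215  0.1257] yaw 7.0 grip 0.353 t 1.87 F [-0.8  0.8 -0.3]
```

>>> send_rows:
  commands:
    - {"translation": [0.0015,0,0.022],"rot": [0,0,0],"grip": 0.03}
    - {"translation": [0.0015,0,0.022],"rot": [0,0,0],"grip": 0.03}
    - {"translation": [0.0015,0,0.022],"rot": [0,0,0],"grip": 0.03}
    - {"translation": [0.0015,0,0.022],"rot": [0,0,0],"grip": 0.03}
    - {"translation": [0,0,0],"rot": [0,0,0],"grip": 0.03}

```text
t: 2.28
eef_pos: [0.4907, -0.3211, 0.0381]
tool_rot: [-0.002, 0.998, 0.061, -0.002]
contact_force: [-0.4, 0.4, 0.8]
gripper_width: 0.354
```

```bash
python3 - <<'E'
from h import *
go([.4913,-.3213,.038],7.2)
snap('wrist','w2');snap('scene','s2')
E
```

```text
n=5 trans [0.0001, 0.0001, 0.0] rot [-0.04, 0.05, -0.05] |t|=0.1mm/row  eef [ 0.4907 -0.3211  0.0381] yaw 6.9 grip 0.354 t 2.28 F [-0.4  0.4  0.8]
```

View pics/w2.png

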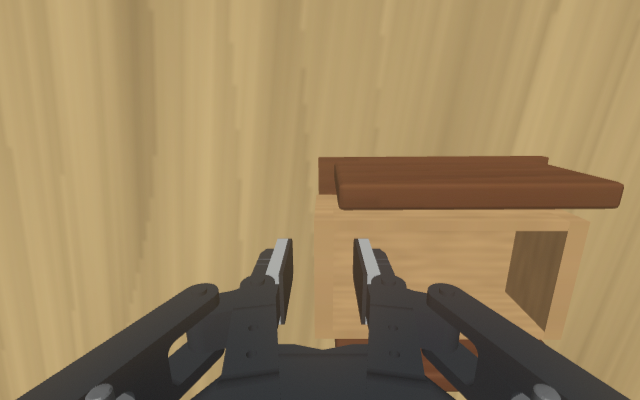

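The end wall (px x≈315–335) sits between the fingers (290–355). I'll close and lift.

>>> send_rows:
  commands:
    - {"translation": [0,0,0],"rot": [0,0,0],"grip": 0.0}
    - {"translation": [0,0,0],"rot": [0,0,0],"grip": 0.0}
    - {"translation": [0,0,0],"rot": [0,0,0],"grip": 0.0}
    - {"translation": [0,0,0],"rot": [0,0,0],"grip": 0.0}
    - {"translation": [0,0,0],"rot": [0,0,0],"grip": 0.0}
  force: 80

```text
t: 2.8
eef_pos: [0.4938, -0.3228, 0.0431]
tool_rot: [0.001, 0.998, 0.06, 0.001]
contact_force: [-1.0, 0.9, 7.8]
gripper_width: 0.073
```

>>> send_rows:
  commands:
    - {"translation": [0,0,-0.004],"rot": [0,0,0],"grip": 0.0}
    - {"translation": [0,0,-0.006],"rot": [0,0,0],"grip": 0.0}
    - {"translation": [0,0,-0.01],"rot": [0,0,0],"grip": 0.0}
    - {"translation": [0,0,-0.015],"rot": [0,0,0],"grip": 0.0}
    - {"translation": [0,0,-0.02],"rot": [0,0,0],"grip": 0.0}

```text
t: 3.22
eef_pos: [0.492, -0.3216, 0.0965]
tool_rot: [-0.001, 0.998, 0.061, -0.001]
contact_force: [-2.3, 0.0, -1.2]
gripper_width: 0.071
```

```bash
python3 - <<'E'
from h import *
go([.4913,-.3213,.18],7.2)
snap('wrist','w3');snap('side','d3')
E
```

```text
n=5 trans [-0.0002, -0.0001, -0.0167] rot [-0.01, 0.02, -0.05] |t|=16.7mm/row  eef [ 0.492  -0.3216  0.0965] yaw 7.0 grip 0.071 t 3.22 F [-2.3  0.  -1.2]
```

View pics/d3.png

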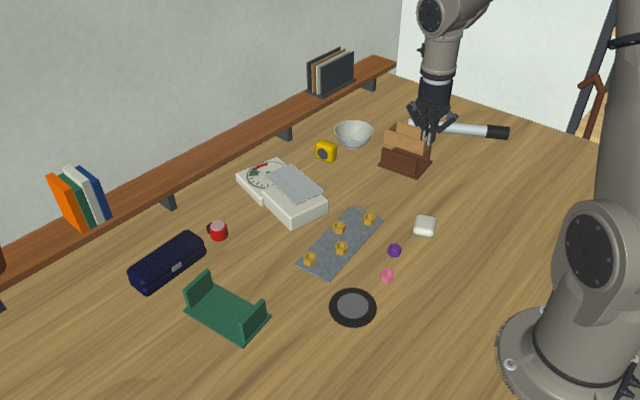

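```bash
python3 - <<'E'
from h import *
im=load('d3')['pixels'][:,:,::-1];cv2.imwrite('pics/d3z.png',cv2.resize(im[80:190,360:480],None,fx=5,fy=5,interpolation=cv2.INTER_CUBIC))
E
```

```text
(no output)
```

View pics/d3z.png

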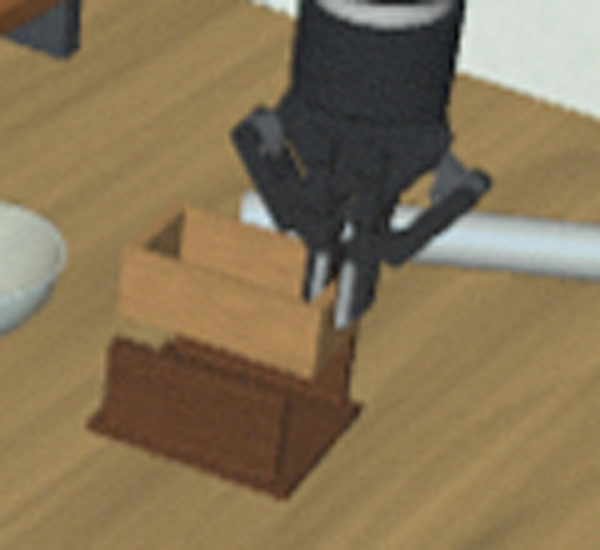

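View pics/w3.png

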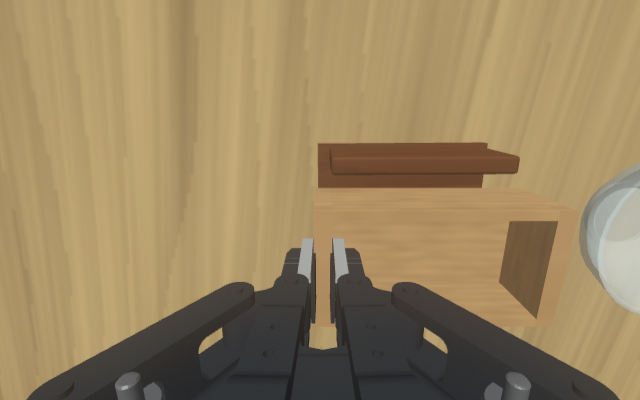

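The box is held level and clear of the rack cheeks. I'll measure it in the grasp, then plan the placing.

```bash
python3 - <<'E'
from h import *
c=load('w3');W=pts(c);Z=W[...,2];H=hsv(c);s=H[...,1].astype(int);v=H[...,2].astype(int)
u=np.zeros((400,640),bool);u[175:335,310:590]=1
m=u&(Z>.07)&(v>120)&(s>60)
print(np.nanpercentile(Z[m],[2,50,90,98]))
zt=np.nanpercentile(Z[m],95)
mm=m&(Z>zt-.008)
print(rect(W[mm][:,:2]))
# plane fit of top
A=W[mm];co=np.linalg.lstsq(np.c_[A[:,:2]-A[:,:2].mean(0),np.ones(len(A))],A[:,2],rcond=None)[0];print('slopes',co)
for X in (.50,.52,.54,.56,.58,.595):
    q=mm&(abs(W[...,0]-X)<.005); print(X,np.nanmedian(Z[q]).round(4),q.sum())
E
```

```text
[0.07128028 0.09767817 0.09959971 0.10015804]
[ 542.9 -313.5  111.2   57.6    6.6]
slopes [-0.00667996 -0.00799705  0.09829533]
0.5 0.0991 592
0.52 0.099 340
0.54 0.0986 346
0.56 0.0987 337
0.58 0.0984 707
0.595 0.0988 1865
```

```bash
python3 - <<'E'
from h import *
go([.5925,.0172,.15],-12.7)
E
```

```text
n=10 trans [0.0087, -0.0345, -0.005] rot [0.02, -0.03, 1.96] |t|=35.9mm/row  eef [ 0.4949 -0.3232  0.1   ] yaw 6.9 grip 0.069 t 3.32 F [ 0.9 -0.4 -0.8]
```

>>> send_rows:
  commands:
    - {"translation": [0.0,-0.0,-0.02],"rot": [0,0,0],"grip": 0.0}
    - {"translation": [0.0087,-0.0345,-0.015],"rot": [0,0,1.96],"grip": 0.0}
    - {"translation": [0.0087,-0.0345,-0.015],"rot": [0,0,1.96],"grip": 0.0}
    - {"translation": [0.0087,-0.0345,0],"rot": [0,0,1.96],"grip": 0.0}
    - {"translation": [0.0087,-0.0345,0],"rot": [0,0,1.96],"grip": 0.0}

```text
t: 3.73
eef_pos: [0.5181, -0.1809, 0.1473]
tool_rot: [0.0, 1.0, -0.009, 0.001]
contact_force: [0.5, 0.2, -1.5]
gripper_width: 0.07
```

>>> send_rows:
  commands:
    - {"translation": [0.0087,-0.0345,0],"rot": [0,0,1.96],"grip": 0.0}
    - {"translation": [0.0087,-0.0345,0],"rot": [0,0,1.96],"grip": 0.0}
    - {"translation": [0.0087,-0.0345,0],"rot": [0,0,1.96],"grip": 0.0}
    - {"translation": [0.0087,-0.0345,0],"rot": [0,0,1.96],"grip": 0.0}
    - {"translation": [0.0087,-0.0345,0],"rot": [0,0,1.96],"grip": 0.0}

```text
t: 4.15
eef_pos: [0.5754, -0.0123, 0.1462]
tool_rot: [0.0, 0.996, -0.094, -0.0]
contact_force: [1.0, -0.1, -1.0]
gripper_width: 0.075
```

>>> send_rows:
  commands:
    - {"translation": [0.0087,-0.0345,0],"rot": [0,0,1.96],"grip": 0.0}
    - {"translation": [0,0,0],"rot": [0,0,0],"grip": 0.0}
    - {"translation": [0,0,0],"rot": [0,0,0],"grip": 0.0}
    - {"translation": [0,0,0],"rot": [0,0,0],"grip": 0.0}
    - {"translation": [0,0,0],"rot": [0,0,0],"grip": 0.0}

```text
t: 4.57
eef_pos: [0.5899, 0.0164, 0.1458]
tool_rot: [0.001, 0.994, -0.111, -0.0]
contact_force: [-0.1, -0.2, 0.2]
gripper_width: 0.072
```

```bash
python3 - <<'E'
from h import *
snap('scene','s4');snap('side','d4');snap('wrist','w4')
go([.5925,.0172,.122],-12.7)
E
```

```text
n=5 trans [0.0004, -0.0002, 0.0048] rot [0.01, 0.0, -0.01] |t|=4.8mm/row  eef [0.5902 0.0166 0.1461] yaw -12.8 grip 0.074 t 4.72 F [ 0.3 -0.1 -0.5]
```

View pics/w4.png

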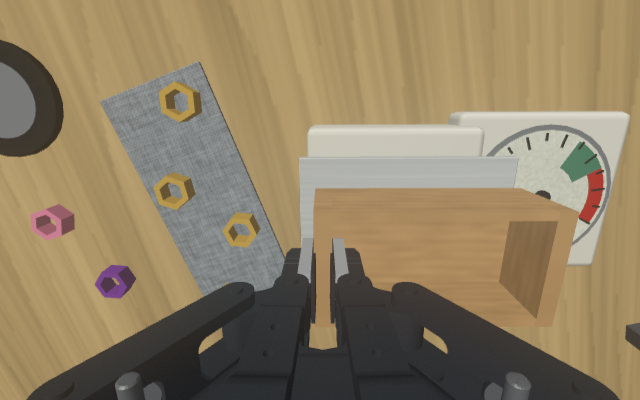

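View pics/s4.png

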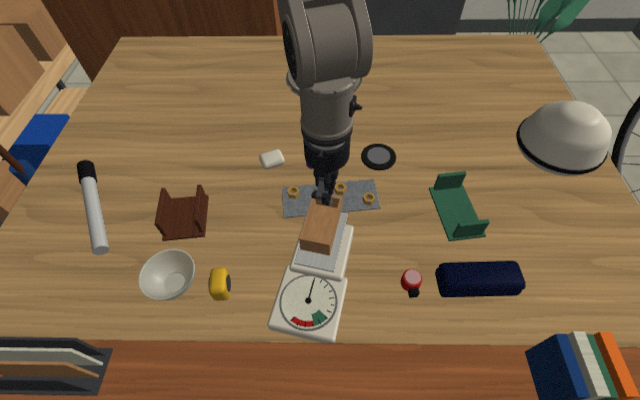

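Wrist view: the box is above the platform, whose visible corners are at (300,157) and (519,157). Three nuts are visible at (180,102), (174,191) and (241,230). I'll check the platform centre against the wrist camera and measure the nuts from it too.

```bash
python3 - <<'E'
from h import *
c=load('w4');W=pts(c);Z=W[...,2];H=hsv(c);h,s,v=[H[...,i].astype(int) for i in range(3)]
m=(abs(Z-.079)<.005)&(s<40);m[:,:295]=0
P=W[m][:,:2];print('panpts',m.sum(),np.nanmedian(Z[m]))
a=np.radians(-12.7);ex=np.array([np.cos(a),np.sin(a)]);ey=np.array([-ex[1],ex[0]])
d=P-np.array([.6425,.007]);print('x range',np.percentile(d@ex,[0.2,99.8]),'y',np.percentile(d@ey,[0.2,99.8]),'expect ±.068, top .039')
# top edge angle
cor=plane(c,[[301,158],[518,158]],.079);print(cor,np.degrees(np.arctan2(*(cor[1]-cor[0])[[1,0]])),np.linalg.norm(cor[1]-cor[0]))
u=(Z>.085)&(v>100)&(s>60);u[:,:310]=0;u[:180]=0;u[335:]=0;u[:,585:]=0
zt=np.nanpercentile(Z[u],95);mm=u&(Z>zt-.008);print('boxtop',rect(W[mm][:,:2]),zt)
# nuts
m=(h>12)&(h<28)&(s>110)&(v>110)&(Z>.015)&(Z<.024)
m[:,290:]=0
k,l,st,ce=cv2.connectedComponentsWithStats(m.astype(np.uint8))
for i in range(1,k):
    if st[i,4]>100:
        q=W[l==i][:,:2];print('nut',st[i,4],ce[i].round(),rect(q),np.nanmedian(Z[l==i]).round(4))
        # hex orientation: width per direction
        cs=[]
        hull=cv2.convexHull((q*1000).astype(np.float32))[:,0]
        for t in range(0,180,5):
            dd=hull@np.array([np.cos(np.radians(t)),np.sin(np.radians(t))]);cs.append(dd.max()-dd.min())
        f=np.array(cs);g=(f[:12]+f[12:24]+f[24:36])/3
        print('  flats dir mod60:',5*np.argmin(g),g.round(1))
E
```

```text
panpts 7424 0.07890905677004013
x range [-0.06785027  0.06713465] y [-0.01367297  0.03952135] expect ±.068, top .039
[[0.58625766 0.05957475 0.079     ]
 [0.71646539 0.03008578 0.079     ]] -12.760868957412656 0.13350525459891524
boxtop [640.6   7.1 111.4  57.3 -13. ] 0.14912072665098122
nut 627 [177. 101.] [497.1 114.7  29.   25.9 -42.4] 0.0191
  flats dir mod60: 45 [28.  28.4 28.8 28.9 28.9 28.7 28.3 27.7 27.  26.4 26.6 27.4]
nut 523 [171. 192.] [467.6  47.1  29.4  25.9  27. ] 0.0191
  flats dir mod60: 55 [26.8 27.6 28.3 28.8 29.1 29.2 29.1 28.9 28.5 27.8 27.1 26.5]
nut 459 [239. 231.] [512.5   0.6  29.   25.5  40.7] 0.019
  flats dir mod60: 10 [27.7 26.9 26.1 26.5 27.3 27.9 28.3 28.7 28.9 28.9 28.7 28.3]
```

>>> send_rows:
  commands:
    - {"translation": [0.001,0,0.011],"rot": [0,0,0],"grip": 0.0}
    - {"translation": [0.001,0,0.011],"rot": [0,0,0],"grip": 0.0}
    - {"translation": [0,0,0.009],"rot": [0,0,0],"grip": 0.0}
    - {"translation": [0,0,0.006],"rot": [0,0,0],"grip": 0.0}
    - {"translation": [0,0,0],"rot": [0,0,0],"grip": 0.0}

```text
t: 5.13
eef_pos: [0.5914, 0.0176, 0.107]
tool_rot: [0.0, 0.994, -0.11, -0.001]
contact_force: [-0.4, -0.5, 0.0]
gripper_width: 0.072
```

>>> send_rows:
  commands:
    - {"translation": [0,0,0],"rot": [0,0,0],"grip": 0.012}
    - {"translation": [0,0,0],"rot": [0,0,0],"grip": 0.016}
    - {"translation": [0,0,0],"rot": [0,0,0],"grip": 0.02}
    - {"translation": [0,0,0],"rot": [0,0,0],"grip": 0.024}
    - {"translation": [0,0,0],"rot": [0,0,0],"grip": 0.028}

```text
t: 5.55
eef_pos: [0.5927, 0.0179, 0.1095]
tool_rot: [-0.0, 0.994, -0.11, 0.0]
contact_force: [0.5, 0.3, 0.4]
gripper_width: 0.322
```

```bash
python3 - <<'E'
from h import *
snap('wrist','w5')
go([.5925,.0172,.17],-12.7)
E
```

```text
n=5 trans [0.0, 0.0001, -0.0121] rot [-0.0, -0.01, 0.01] |t|=12.1mm/row  eef [0.5926 0.0178 0.1094] yaw -12.6 grip 0.327 t 5.60 F [-0.1 -0.3  0.7]
```

View pics/w5.png

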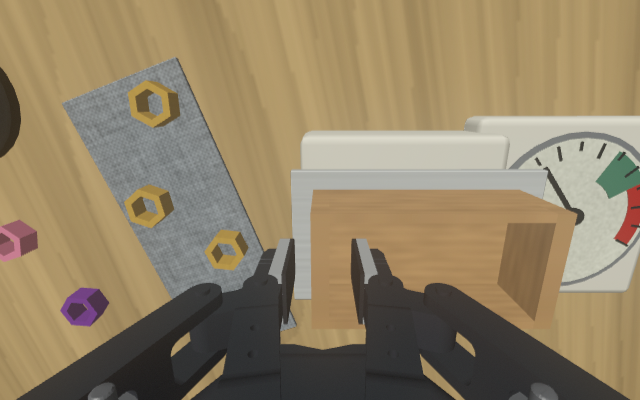

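Box released on the platform and the needle has swung. I'll rise and move over nut A (467,46), then read the dial.

>>> send_rows:
  commands:
    - {"translation": [0,0,-0.015],"rot": [0,0,0],"grip": 0.03}
    - {"translation": [0,0,-0.025],"rot": [0,0,0],"grip": 0.034}
    - {"translation": [0,0,-0.02],"rot": [0,0,0],"grip": 0.034}
    - {"translation": [-0.03,0,0],"rot": [0,0,0],"grip": 0.034}
    - {"translation": [-0.03,0,0],"rot": [0,0,0],"grip": 0.034}

```text
t: 6.02
eef_pos: [0.5353, 0.031, 0.1707]
tool_rot: [-0.001, 0.994, -0.111, 0.002]
contact_force: [-0.9, 0.7, -0.2]
gripper_width: 0.402
```

```bash
python3 - <<'E'
from h import *
go([.4674,.0463,.12],-5)
c=load('side0')
for n,uv in(('scene0',[[338,154],[312,162]]),('side0',[[387,276],[394,250]])): print(plane(load(n),uv,.012).round(3))
E
```

```text
n=5 trans [-0.0139, -0.0007, 0.0101] rot [-0.02, -0.05, -1.55] |t|=17.2mm/row  eef [0.5353 0.031  0.1707] yaw -12.7 grip 0.402 t 6.02 F [-0.9  0.7 -0.2]
[[ 0.353  0.041  0.012]
 [ 0.381 -0.026  0.012]]
[[ 0.345  0.048  0.012]
 [ 0.376 -0.021  0.012]]
```

>>> send_rows:
  commands:
    - {"translation": [-0.0135,-0.0007,0.0101],"rot": [0,0,-1.55],"grip": 0.036}
    - {"translation": [-0.0135,-0.0007,0.0101],"rot": [0,0,-1.55],"grip": 0.036}
    - {"translation": [-0.0135,-0.0007,0.0101],"rot": [0,0,-1.55],"grip": 0.036}
    - {"translation": [-0.0135,-0.0007,0.0101],"rot": [0,0,-1.55],"grip": 0.036}
    - {"translation": [-0.0135,-0.0007,0.0101],"rot": [0,0,-1.55],"grip": 0.036}

```text
t: 6.43
eef_pos: [0.4675, 0.0458, 0.1186]
tool_rot: [-0.0, 0.999, -0.042, 0.0]
contact_force: [-0.3, 0.0, 0.4]
gripper_width: 0.42
```

>>> send_rows:
  commands:
    - {"translation": [0,0,0],"rot": [0,0,0],"grip": 0.036}
    - {"translation": [0,0,0],"rot": [0,0,0],"grip": 0.036}
    - {"translation": [0,0,0],"rot": [0,0,0],"grip": 0.036}
    - {"translation": [0,0,0],"rot": [0,0,0],"grip": 0.036}
    - {"translation": [0,0,0],"rot": [0,0,0],"grip": 0.036}

```text
t: 6.85
eef_pos: [0.4693, 0.0456, 0.1192]
tool_rot: [-0.0, 0.999, -0.043, 0.001]
contact_force: [0.2, -1.1, 0.0]
gripper_width: 0.423
```

```bash
python3 - <<'E'
from h import *
snap('wrist','w6');c=snap('scene','s6')
go([.4674,.0463,.022],-5)
im=c['pixels'][:,:,::-1];cv2.imwrite('pics/s6z.png',cv2.resize(im[195:345,260:370],None,fx=5,fy=4*1.25,interpolation=cv2.INTER_CUBIC)[:, :][:600*2])
a=cv2.resize(im[255:345,265:355],None,fx=6,fy=6,interpolation=cv2.INTER_CUBIC);cv2.imwrite('pics/s6d.png',a)
E
```

```text
n=5 trans [-0.0003, -0.0001, 0.0194] rot [-0.0, -0.01, 0.01] |t|=19.4mm/row  eef [0.4688 0.0455 0.119 ] yaw -4.9 grip 0.414 t 6.95 F [-0.5  0.3 -0.7]
```

View pics/w6.png

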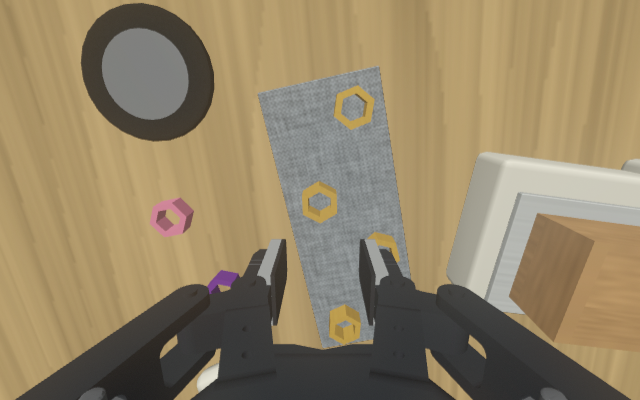

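View pics/s6d.png

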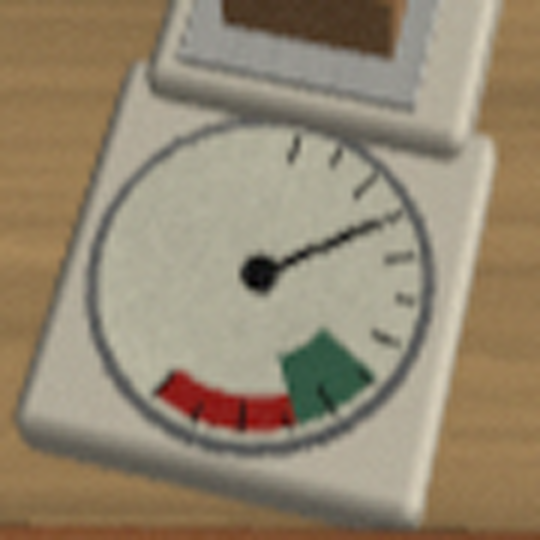

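The needle sits on the 75 g tick with the empty box, so three nuts (about 120–132 g) should land near 200 g. I'll measure all four nuts from this wrist view.

```bash
cat > m.py <<'E'
from h import *
def nuts(f):
    c=load(f);W=pts(c);Z=W[...,2];H=hsv(c);h,s,v=[H[...,i].astype(int) for i in range(3)]
    m=(h>12)&(h<28)&(s>110)&(v>100)&(Z>.0165)&(Z<.024)
    k,l,st,ce=cv2.connectedComponentsWithStats(m.astype(np.uint8))
    for i in range(1,k):
        if st[i,4]>150 and st[i,4]<3000:
            q=W[l==i][:,:2];hull=cv2.convexHull((q*1000).astype(np.float32))[:,0]
            f=np.array([np.ptp(hull@np.array([np.cos(np.radians(t)),np.sin(np.radians(t))])) for t in range(0,180,3)])
            g=(f[:20]+f[20:40]+f[40:])/3
            (x,y),r=cv2.minEnclosingCircle(hull)
            print('nut',st[i,4],ce[i].round(),'rect',rect(q),'circ',np.round([x,y,r],1),'flat',3*np.argmin(g),'corner',3*np.argmax(g),g.min().round(1),g.max().round(1))
E
python3 - <<'E'
from m import *
nuts('w6')
E
```

```text
nut 716 [354. 107.] rect [496.9 114.5  28.9  25.6  17.2] circ [496.8 114.6  14.5] flat 48 corner 18 25.8 28.9
nut 592 [319. 203.] rect [467.   47.2  29.4  25.6  85.7] circ [466.9  47.   14.8] flat 57 corner 27 26.1 29.5
nut 196 [389. 247.] rect [519.8   6.6  26.3  10.1 -48.5] circ [517.4   4.6  13.2] flat 12 corner 54 18.6 19.3
nut 473 [344. 329.] rect [478.7 -66.1  29.6  26.6 -42.2] circ [479.1 -66.5  16.1] flat 51 corner 21 27.2 30.1
```

```bash
python3 - <<'E'
from h import *
for f,tz,b in(('w6',.119,(235,300,255,390)),('w5',.1094,(235,300,265,385)),('w3',.0975,(235,300,295,355)),('w4',.146,(235,300,295,355)),('w1',.1992,(235,300,260,385))):
    c=load(f);d=c['depth'];r0,r1,c0,c1=b
    # points within .24 m of cam
    W=pts(c);m=np.zeros(d.shape,bool);m[r0:r1,c0:c1]=1;m&=(d>0)&(d<.2)&(c['pixels'].std(axis=-1)<25)
    print(f,m.sum(),'min z rel TCP',np.percentile(W[m][:,2]-tz,[0.5,2,10]).round(4))
E
```

```text
w6 3421 min z rel TCP [-0.0147 -0.0124 -0.0072]
w5 4598 min z rel TCP [-0.0377 -0.0373 -0.0366]
w3 2609 min z rel TCP [-0.0142 -0.0121 -0.0058]
w4 2607 min z rel TCP [-0.0132 -0.0111 -0.0051]
w1 3027 min z rel TCP [-0.0142 -0.0122 -0.0072]
```

Fingertips measure about 15–17 mm ahead of the TCP. I'll descend to TCP z = 0.024 around nut A.

>>> send_rows:
  commands:
    - {"translation": [-0.0018,-0.0012,0.025],"rot": [0,0,0],"grip": 0.038}
    - {"translation": [0,0,0.025],"rot": [0,0,0],"grip": 0.038}
    - {"translation": [0,0,0.025],"rot": [0,0,0],"grip": 0.038}
    - {"translation": [0,0,0.02],"rot": [0,0,-2],"grip": 0.038}
    - {"translation": [0,0,0],"rot": [0,0,0],"grip": 0.038}
  force: 40

```text
t: 7.37
eef_pos: [0.4656, 0.0469, 0.0213]
tool_rot: [0.0, 1.0, -0.025, -0.001]
contact_force: [-1.0, -0.2, -0.2]
gripper_width: 0.449
```

>>> send_rows:
  commands:
    - {"translation": [0,0,0],"rot": [0,0,0],"grip": 0.015}
    - {"translation": [0,0,0],"rot": [0,0,0],"grip": 0.015}
    - {"translation": [0,0,0],"rot": [0,0,0],"grip": 0.015}
    - {"translation": [0,0,0],"rot": [0,0,0],"grip": 0.015}
    - {"translation": [0,0,0],"rot": [0,0,0],"grip": 0.015}

```text
t: 7.78
eef_pos: [0.4667, 0.0469, 0.0244]
tool_rot: [-0.0, 1.0, -0.025, 0.001]
contact_force: [-0.1, -0.6, 0.3]
gripper_width: 0.296
```

>>> send_rows:
  commands:
    - {"translation": [0,0,-0.01],"rot": [0,0,0],"grip": 0.015}
    - {"translation": [0,0,-0.02],"rot": [0,0,0],"grip": 0.015}
    - {"translation": [0,0,-0.03],"rot": [0,0,0],"grip": 0.015}
    - {"translation": [0,0,-0.035],"rot": [0,0,0],"grip": 0.015}
    - {"translation": [0,0,-0.035],"rot": [0,0,0],"grip": 0.015}

```text
t: 8.2
eef_pos: [0.4655, 0.047, 0.1556]
tool_rot: [-0.0, 1.0, -0.025, -0.0]
contact_force: [0.8, -0.6, 0.2]
gripper_width: 0.29
```

```bash
python3 - <<'E'
from h import *
snap('wrist','w7')
go([.62,.012,.18],-12.8)
E
```

```text
n=5 trans [0.0308, 0.0035, -0.0035] rot [-0.03, -0.1, 1.98] |t|=31.2mm/row  eef [0.4694 0.0479 0.1619] yaw -2.9 grip 0.287 t 8.25 F [1.6 0.6 3.3]
```

View pics/w7.png

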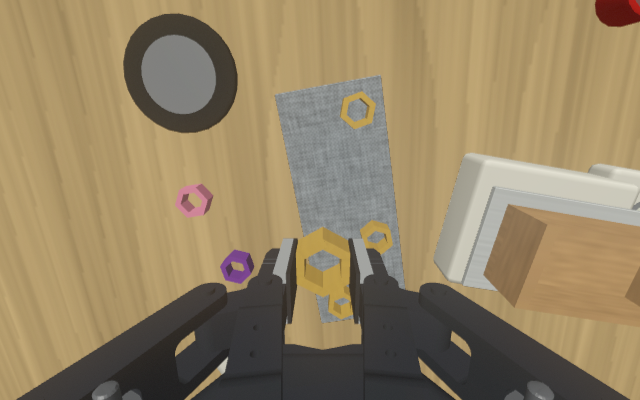

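Nut A is held. I'll check the box's pose on the scale and read the needle numerically before dropping.

```bash
cat >> m.py <<'E'
def boxtop(f,z0=.09,z1=.125,uvbox=None):
    c=load(f);W=pts(c);Z=W[...,2];H=hsv(c);h,s,v=[H[...,i].astype(int) for i in range(3)]
    m=(Z>z0)&(Z<z1)&(s>60)&(h<25)&(abs(W[...,0]-.64)<.1)&(abs(W[...,1])<.08)
    zt=np.nanpercentile(Z[m],90);mm=m&(Z>zt-.006)
    print(f,'boxtop',rect(W[mm][:,:2]),'z',zt.round(4),mm.sum())
def needle(f,z=.034):
    c=load(f);a=np.radians(-12.75);ex=np.array([np.cos(a),np.sin(a)]);ey=np.array([-ex[1],ex[0]])
    o=np.array([.6423,.0073])+.118*ex
    W=pts(c);H=hsv(c);v=H[...,2].astype(int)
    # dial plane pts
    K=np.mgrid[0:400,0:640];uv=np.stack([K[1].ravel(),K[0].ravel()],-1)
    P=plane(c,uv,z)[:,:2]-o
    r=np.hypot(*P.T);vv=v.ravel()
    # pivot: dark blob near the centre
    b=(r<.012)&(vv<70)
    if b.sum()>3:
        off=P[b].mean(0);print('pivot off mm',(off*1000).round(1),b.sum());P=P-off;r=np.hypot(*P.T)
    th=np.arctan2(P@ey,-(P@ex))  # 0 toward platform, clockwise from above: platform(-x)->+y 
    k=(r>.010)&(r<.032)&(vv<110)&(H[...,1].ravel()<90)
    bins=np.round(th[k]%(2*np.pi),1);u,n=np.unique(bins,return_counts=True)
    i=u[np.argmax(n)];q=k&(abs((th-i+np.pi)%(2*np.pi)-np.pi)<.25)
    t=np.arctan2(np.sin(th[q]).mean(),np.cos(th[q]).mean())%(2*np.pi)
    print(f,'needle rad',t.round(3),'g',(t/.01203).round(1),q.sum(), dict(zip(u.round(1).tolist(),n.tolist())))
E
python3 - <<'E'
from m import *
boxtop('s6');needle('s6');needle('s4')
c=load('s6');W=pts(c);print('dial z',np.nanmedian(W[292:308,290:300,2]))
go([.614,.0137,.16],-12.8)
E
```

```text
s6 boxtop [641.8   6.2 111.6  56.6 -12.7] z 0.1149 482
pivot off mm [-0.8 -0.7] 29
s6 needle rad 0.922 g 76.6 15 {0.9: 11, 1.0: 4, 2.1: 1, 2.2: 1, 2.3: 1}
pivot off mm [-1.5 -1.7] 28
s4 needle rad 0.004 g 0.3 17 {0.0: 4, 0.1: 5, 2.2: 1, 2.3: 1, 6.2: 5, 6.3: 3}
dial z 0.03383042045315354
n=5 trans [0.0296, 0.0034, 0.0005] rot [-0.03, -0.1, 1.98] |t|=29.8mm/row  eef [0.4694 0.0479 0.1619] yaw -2.9 grip 0.287 t 8.25 F [1.6 0.6 3.3]
```

>>> send_rows:
  commands:
    - {"translation": [0.0296,0.0034,0],"rot": [0,0,1.98],"grip": 0.015}
    - {"translation": [0.0296,0.0034,0],"rot": [0,0,1.98],"grip": 0.015}
    - {"translation": [0.0296,0.0034,0],"rot": [0,0,1.98],"grip": 0.015}
    - {"translation": [0.0296,0.0034,0],"rot": [0,0,1.98],"grip": 0.015}
    - {"translation": [0.0296,0.0034,0],"rot": [0,0,1.98],"grip": 0.015}

```text
t: 8.67
eef_pos: [0.6122, 0.0123, 0.1547]
tool_rot: [-0.0, 0.994, -0.112, 0.0]
contact_force: [-0.1, 1.0, -0.8]
gripper_width: 0.287
```

>>> send_rows:
  commands:
    - {"translation": [0,0,0.01],"rot": [0,0,0],"grip": 0.015}
    - {"translation": [0,0,0.01],"rot": [0,0,0],"grip": 0.015}
    - {"translation": [0,0,0],"rot": [0,0,0],"grip": 0.015}
    - {"translation": [0,0,0],"rot": [0,0,0],"grip": 0.015}
    - {"translation": [0,0,0],"rot": [0,0,0],"grip": 0.015}

```text
t: 9.08
eef_pos: [0.6101, 0.013, 0.1339]
tool_rot: [-0.0, 0.994, -0.111, -0.0]
contact_force: [-0.4, -1.1, 0.2]
gripper_width: 0.292
```

```bash
python3 - <<'E'
from m import *
snap('wrist','w8')
go([.614,.0137,.135],-12.8)
boxtop('w8')
E
```

```text
n=5 trans [0.0007, -0.0003, -0.0002] rot [-0.0, -0.0, 0.01] |t|=0.7mm/row  eef [0.6105 0.0129 0.1342] yaw -12.7 grip 0.294 t 9.13 F [-0.3  0.5  0.4]
w8 boxtop [642.2   8.3 111.1  57.  -12.7] z 0.1139 6431
```

View pics/w8.png

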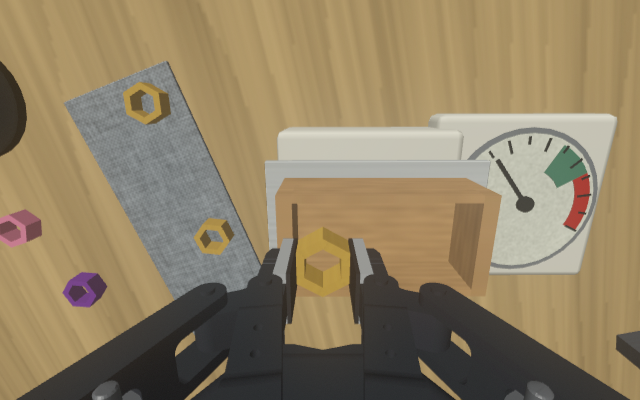

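>>> send_rows:
  commands:
    - {"translation": [0.0035,-0.001,0],"rot": [0,0,0],"grip": 0.015}
    - {"translation": [0,0,0],"rot": [0,0,0],"grip": 0.015}
    - {"translation": [0,0,0],"rot": [0,0,0],"grip": 0.036}
    - {"translation": [0,0,0],"rot": [0,0,0],"grip": 0.036}
    - {"translation": [0,0,0],"rot": [0,0,0],"grip": 0.036}

```text
t: 9.55
eef_pos: [0.6147, 0.0127, 0.1338]
tool_rot: [-0.0, 0.994, -0.111, 0.0]
contact_force: [-0.4, 0.2, -0.2]
gripper_width: 0.419
```

>>> send_rows:
  commands:
    - {"translation": [0,0,-0.015],"rot": [0,0,0],"grip": 0.036}
    - {"translation": [0,0,-0.02],"rot": [0,0,0],"grip": 0.036}
    - {"translation": [-0.01,0,0],"rot": [0,0,0],"grip": 0.036}
    - {"translation": [-0.02,0,0],"rot": [0,0,0],"grip": 0.036}
    - {"translation": [-0.02,0,0],"rot": [0,0,0],"grip": 0.036}

```text
t: 9.97
eef_pos: [0.5654, 0.0238, 0.1686]
tool_rot: [-0.0, 0.994, -0.112, 0.0]
contact_force: [0.2, 0.1, 0.6]
gripper_width: 0.422
```

```bash
python3 - <<'E'
from m import *
snap('wrist','w9')
go([.497,.1144,.11],-12)
E
```

```text
n=5 trans [-0.0163, -0.0147, 0.0116] rot [0.01, 0.04, -0.14] |t|=24.8mm/row  eef [0.5609 0.025  0.1679] yaw -12.7 grip 0.422 t 10.02 F [-4.3  0.7 -1.1]
```

View pics/w9.png

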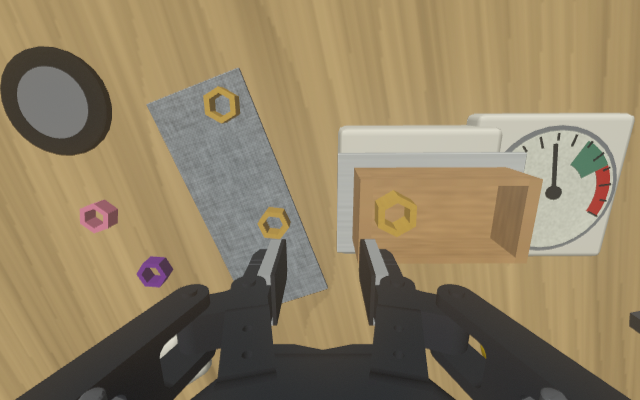

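Nut A lies flat in the box (396,212). Going on to nut D.

>>> send_rows:
  commands:
    - {"translation": [-0.0163,-0.0147,0.0116],"rot": [0,0,0],"grip": 0.038}
    - {"translation": [-0.0163,-0.0147,0.0116],"rot": [0,0,0],"grip": 0.038}
    - {"translation": [-0.0163,-0.0147,0.0116],"rot": [0,0,0],"grip": 0.038}
    - {"translation": [-0.0163,-0.0147,0.0116],"rot": [0,0,0],"grip": 0.038}
    - {"translation": [-0.0163,-0.0147,0.0116],"rot": [0,0,0],"grip": 0.038}

```text
t: 10.43
eef_pos: [0.5017, 0.1141, 0.11]
tool_rot: [-0.0, 0.994, -0.112, 0.0]
contact_force: [0.7, 0.1, -0.2]
gripper_width: 0.446
```

>>> send_rows:
  commands:
    - {"translation": [0,0,0.02],"rot": [0,0,0],"grip": 0.038}
    - {"translation": [0,0,0.02],"rot": [0,0,0],"grip": 0.038}
    - {"translation": [0,0,0],"rot": [0,0,0],"grip": 0.038}
    - {"translation": [0,0,0],"rot": [0,0,0],"grip": 0.038}
    - {"translation": [0,0,0],"rot": [0,0,0],"grip": 0.038}

```text
t: 10.85
eef_pos: [0.5031, 0.1135, 0.0713]
tool_rot: [-0.0, 0.994, -0.112, 0.0]
contact_force: [0.1, 0.3, 0.5]
gripper_width: 0.445
```

```bash
python3 - <<'E'
from m import *
snap('wrist','w10');snap('scene','s10')
needle('s10');nuts('w10')
go([.497,.1144,.024],-12)
E
```

```text
pivot off mm [-0.5 -1.7] 25
s10 needle rad 1.438 g 119.5 17 {1.3: 2, 1.4: 8, 1.5: 7, 2.1: 1, 2.2: 1, 2.3: 1}
nut 899 [312. 229.] rect [497.  115.   29.2  25.5  77.5] circ [497.  114.7  14.9] flat 48 corner 18 26.1 29.5
n=5 trans [-0.0013, 0.0001, 0.0095] rot [-0.01, -0.02, -0.17] |t|=9.6mm/row  eef [0.5037 0.1135 0.0717] yaw -12.8 grip 0.447 t 10.95 F [ 0.   0.7 -0.5]
```

View pics/w10.png

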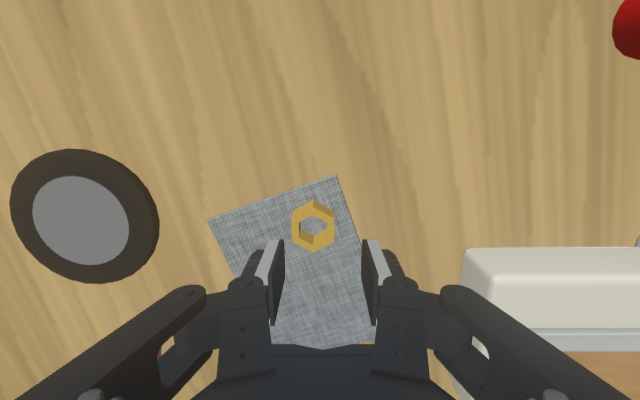

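>>> send_rows:
  commands:
    - {"translation": [-0.0066,0,0],"rot": [0,0,-0.5],"grip": 0.038}
    - {"translation": [0,0,0.02],"rot": [0,0,0],"grip": 0.038}
    - {"translation": [0,0,0.017],"rot": [0,0,0],"grip": 0.038}
    - {"translation": [0,0,0.01],"rot": [0,0,0],"grip": 0.038}
    - {"translation": [0,0,0],"rot": [0,0,0],"grip": 0.038}

```text
t: 11.37
eef_pos: [0.4949, 0.1145, 0.0223]
tool_rot: [0.001, 0.994, -0.107, -0.001]
contact_force: [-0.6, -0.1, -0.1]
gripper_width: 0.446
```

>>> send_rows:
  commands:
    - {"translation": [0,0,0],"rot": [0,0,0],"grip": 0.015}
    - {"translation": [0,0,0],"rot": [0,0,0],"grip": 0.015}
    - {"translation": [0,0,0],"rot": [0,0,0],"grip": 0.015}
    - {"translation": [0,0,0],"rot": [0,0,0],"grip": 0.015}
    - {"translation": [0,0,0],"rot": [0,0,0],"grip": 0.015}

```text
t: 11.78
eef_pos: [0.4967, 0.1149, 0.0241]
tool_rot: [-0.0, 0.994, -0.107, 0.0]
contact_force: [0.2, -0.5, -0.6]
gripper_width: 0.29
```

>>> send_rows:
  commands:
    - {"translation": [0,0,-0.01],"rot": [0,0,0],"grip": 0.015}
    - {"translation": [0,0,-0.025],"rot": [0,0,0],"grip": 0.015}
    - {"translation": [0,0,-0.035],"rot": [0,0,0],"grip": 0.015}
    - {"translation": [0,0,-0.035],"rot": [0,0,0],"grip": 0.015}
    - {"translation": [0,0,-0.03],"rot": [0,0,0],"grip": 0.015}

```text
t: 12.2
eef_pos: [0.4963, 0.1151, 0.1615]
tool_rot: [-0.0, 0.994, -0.107, 0.001]
contact_force: [0.8, 0.8, -0.1]
gripper_width: 0.29
```

```bash
python3 - <<'E'
from m import *
snap('wrist','w11')
a=np.radians(-12.75);t=np.array([.6422,.0076])+.029*np.array([np.cos(a),np.sin(a)])
go([t[0],t[1],.16],-12.8)
E
```

```text
n=10 trans [0.0192, 0.0075, 0.0008] rot [-0.03, -0.05, 0.05] |t|=20.6mm/row  eef [0.4994 0.1163 0.1668] yaw -12.3 grip 0.290 t 12.25 F [1.2 1.1 3.2]
```

View pics/w11.png

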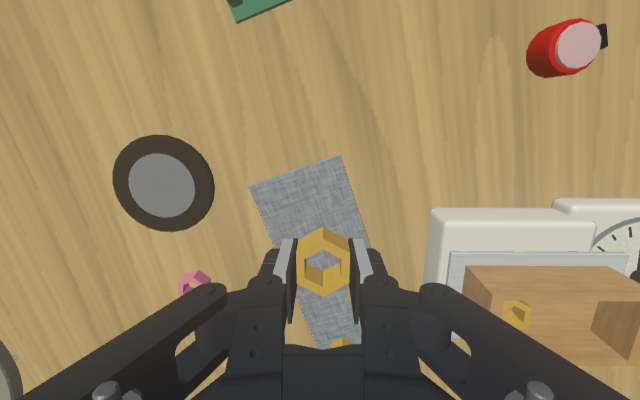

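>>> send_rows:
  commands:
    - {"translation": [0.0195,0.0076,0],"rot": [0,0,0.1],"grip": 0.015}
    - {"translation": [0.0195,0.0076,0],"rot": [0,0,0.1],"grip": 0.015}
    - {"translation": [0.0195,0.0076,0],"rot": [0,0,0.1],"grip": 0.015}
    - {"translation": [0.0195,0.0076,0],"rot": [0,0,0.1],"grip": 0.015}
    - {"translation": [0.0195,0.0076,0],"rot": [0,0,0.1],"grip": 0.015}

```text
t: 12.67
eef_pos: [0.5839, 0.0561, 0.1593]
tool_rot: [-0.0, 0.994, -0.111, 0.0]
contact_force: [-0.6, -0.4, -0.6]
gripper_width: 0.287
```

>>> send_rows:
  commands:
    - {"translation": [0.0195,0.0076,0],"rot": [0,0,0],"grip": 0.015}
    - {"translation": [0.0195,0.0076,0],"rot": [0,0,0],"grip": 0.015}
    - {"translation": [0.0195,0.0076,0],"rot": [0,0,0],"grip": 0.015}
    - {"translation": [0.0195,0.0076,0],"rot": [0,0,0],"grip": 0.015}
    - {"translation": [0.0195,0.0076,0],"rot": [0,0,0],"grip": 0.015}

```text
t: 13.08
eef_pos: [0.6705, -0.0026, 0.1592]
tool_rot: [-0.0, 0.994, -0.111, 0.0]
contact_force: [0.0, -0.4, -0.1]
gripper_width: 0.294
```

>>> send_rows:
  commands:
    - {"translation": [0,0,0.01],"rot": [0,0,0],"grip": 0.015}
    - {"translation": [0,0,0.01],"rot": [0,0,0],"grip": 0.015}
    - {"translation": [0,0,0.005],"rot": [0,0,0],"grip": 0.015}
    - {"translation": [0,0,0],"rot": [0,0,0],"grip": 0.015}
    - {"translation": [0,0,0],"rot": [0,0,0],"grip": 0.015}

```text
t: 13.5
eef_pos: [0.6689, -0.001, 0.1332]
tool_rot: [-0.0, 0.994, -0.111, -0.001]
contact_force: [0.3, 0.7, 0.1]
gripper_width: 0.292
```

```bash
python3 - <<'E'
from m import *
snap('wrist','w12')
a=np.radians(-12.75);t=np.array([.6422,.0076])+.029*np.array([np.cos(a),np.sin(a)])
go([t[0],t[1],.132],-12.8)
boxtop('w12')
E
```

```text
n=5 trans [0.0001, -0.0005, 0.0003] rot [-0.0, 0.01, 0.01] |t|=0.6mm/row  eef [ 0.6693 -0.0011  0.1337] yaw -12.7 grip 0.289 t 13.55 F [-0.6  0.4 -0.3]
w12 boxtop [641.3   8.4 110.7  56.9 -12.6] z 0.1108 6342
```

View pics/w12.png

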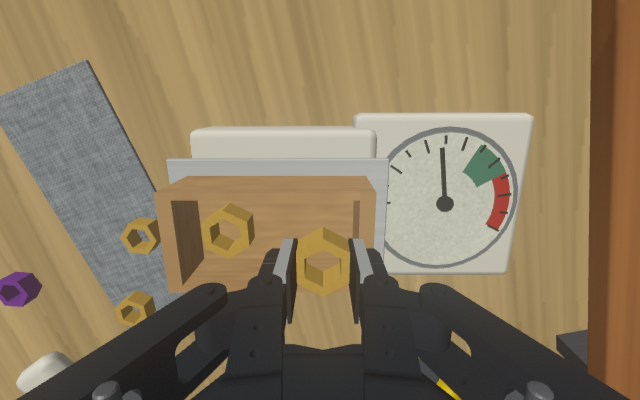

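Box intact, nut A at (227,230) inside it. I'll shift 2 mm, release, and go to nut B.

>>> send_rows:
  commands:
    - {"translation": [0,-0.002,0.002],"rot": [0,0,0],"grip": 0.015}
    - {"translation": [0,0,0],"rot": [0,0,0],"grip": 0.015}
    - {"translation": [0,0,0],"rot": [0,0,0],"grip": 0.036}
    - {"translation": [0,0,0],"rot": [0,0,0],"grip": 0.036}
    - {"translation": [0,0,0],"rot": [0,0,0],"grip": 0.036}

```text
t: 13.97
eef_pos: [0.6705, -0.0, 0.1319]
tool_rot: [0.0, 0.994, -0.111, 0.0]
contact_force: [-0.4, -1.2, 0.5]
gripper_width: 0.422
```

>>> send_rows:
  commands:
    - {"translation": [0,0,-0.015],"rot": [0,0,0],"grip": 0.036}
    - {"translation": [0,0,-0.02],"rot": [0,0,0],"grip": 0.036}
    - {"translation": [-0.01,0,0],"rot": [0,0,0],"grip": 0.036}
    - {"translation": [-0.03,0,0],"rot": [0,0,0],"grip": 0.036}
    - {"translation": [-0.03,0,0],"rot": [0,0,0],"grip": 0.036}

```text
t: 14.38
eef_pos: [0.6022, 0.0154, 0.167]
tool_rot: [-0.0, 0.994, -0.112, 0.001]
contact_force: [-1.0, 0.1, -0.6]
gripper_width: 0.417
```

```bash
python3 - <<'E'
from m import *
snap('wrist','w13')
go([.479,-.0665,.13],-9)
E
```

```text
n=5 trans [-0.0195, 0.0209, 0.0073] rot [0.02, 0.07, -0.73] |t|=29.5mm/row  eef [0.595  0.0173 0.1659] yaw -12.7 grip 0.414 t 14.43 F [-7.8  1.5 -0.2]
```

View pics/w13.png

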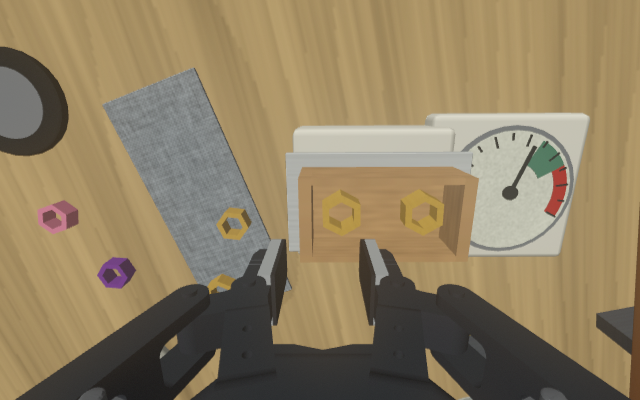

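>>> send_rows:
  commands:
    - {"translation": [-0.0197,0.0208,0],"rot": [0,0,-0.73],"grip": 0.038}
    - {"translation": [-0.0197,0.0208,0.003],"rot": [0,0,-0.73],"grip": 0.038}
    - {"translation": [-0.0197,0.0208,0.014],"rot": [0,0,-0.73],"grip": 0.038}
    - {"translation": [-0.0197,0.0208,0.018],"rot": [0,0,-0.73],"grip": 0.038}
    - {"translation": [-0.0197,0.0208,0.02],"rot": [0,0,-0.73],"grip": 0.038}

```text
t: 14.85
eef_pos: [0.4849, -0.0678, 0.1121]
tool_rot: [0.0, 0.997, -0.079, 0.001]
contact_force: [0.7, -0.8, -0.4]
gripper_width: 0.442
```

>>> send_rows:
  commands:
    - {"translation": [0,0,0.02],"rot": [0,0,0],"grip": 0.038}
    - {"translation": [0,0,0.02],"rot": [0,0,0],"grip": 0.038}
    - {"translation": [0,0,0],"rot": [0,0,0],"grip": 0.038}
    - {"translation": [0,0,0],"rot": [0,0,0],"grip": 0.038}
    - {"translation": [0,0,0],"rot": [0,0,0],"grip": 0.038}

```text
t: 15.27
eef_pos: [0.4861, -0.0668, 0.0725]
tool_rot: [-0.0, 0.997, -0.08, 0.001]
contact_force: [-0.1, -0.1, 1.2]
gripper_width: 0.443
```

```bash
python3 - <<'E'
from m import *
snap('wrist','w14');c=snap('scene','s14')
needle('s14');nuts('w14')
go([.479,-.0665,.024],-9)
cv2.imwrite('pics/s14d.png',cv2.resize(c['pixels'][195:345,260:370,::-1],None,fx=4,fy=4,interpolation=cv2.INTER_CUBIC))
E
```

```text
pivot off mm [ 0.3 -0.9] 28
s14 needle rad 1.928 g 160.3 18 {1.8: 2, 1.9: 11, 2.0: 4, 2.1: 1, 2.2: 1, 2.3: 1, 2.5: 1}
nut 1135 [350. 108.] rect [5.123e+02 2.000e-01 2.900e+01 2.580e+01 3.990e+01] circ [5.124e+02 4.000e-01 1.470e+01] flat 9 corner 42 26.0 29.2
nut 902 [310. 229.] rect [478.6 -66.2  29.7  25.7  81.4] circ [478.8 -66.3  14.9] flat 51 corner 21 26.2 29.5
n=5 trans [-0.0015, 0.0002, 0.0098] rot [-0.0, -0.03, -0.02] |t|=9.9mm/row  eef [ 0.4864 -0.0669  0.0729] yaw -9.1 grip 0.445 t 15.37 F [0.3 0.6 0.8]
```

View pics/w14.png

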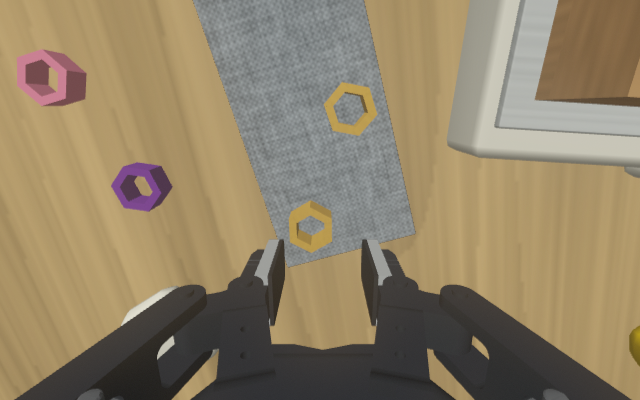

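View pics/s14d.png

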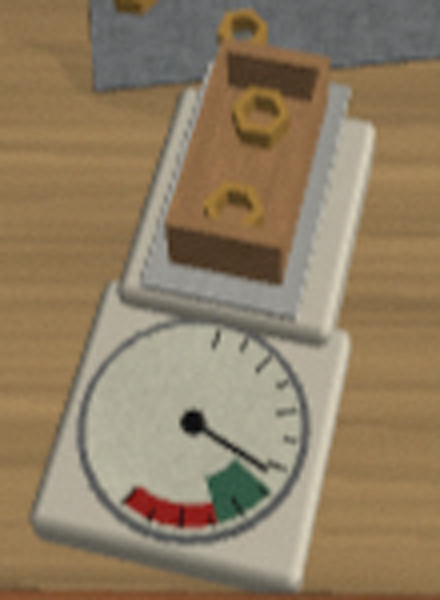

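160 g with two nuts, just below the green, so a third is needed. Taking nut B.

>>> send_rows:
  commands:
    - {"translation": [-0.0075,0.0005,0],"rot": [0,0,0],"grip": 0.038}
    - {"translation": [0,0,0.02],"rot": [0,0,0],"grip": 0.038}
    - {"translation": [0,0,0.018],"rot": [0,0,0],"grip": 0.038}
    - {"translation": [0,0,0.01],"rot": [0,0,0],"grip": 0.038}
    - {"translation": [0,0,0],"rot": [0,0,0],"grip": 0.038}

```text
t: 15.78
eef_pos: [0.4762, -0.0662, 0.0224]
tool_rot: [0.0, 0.997, -0.079, -0.001]
contact_force: [-0.6, 0.1, -0.0]
gripper_width: 0.444
```

>>> send_rows:
  commands:
    - {"translation": [0,0,0],"rot": [0,0,0],"grip": 0.015}
    - {"translation": [0,0,0],"rot": [0,0,0],"grip": 0.015}
    - {"translation": [0,0,0],"rot": [0,0,0],"grip": 0.015}
    - {"translation": [0,0,0],"rot": [0,0,0],"grip": 0.015}
    - {"translation": [0,0,0],"rot": [0,0,0],"grip": 0.015}

```text
t: 16.2
eef_pos: [0.478, -0.0665, 0.0242]
tool_rot: [0.0, 0.997, -0.08, 0.001]
contact_force: [1.1, -0.5, 0.3]
gripper_width: 0.29
```

>>> send_rows:
  commands:
    - {"translation": [0,0,-0.01],"rot": [0,0,0],"grip": 0.015}
    - {"translation": [0,0,-0.025],"rot": [0,0,0],"grip": 0.015}
    - {"translation": [0,0,-0.035],"rot": [0,0,0],"grip": 0.015}
    - {"translation": [0,0,-0.035],"rot": [0,0,0],"grip": 0.015}
    - {"translation": [0,0,-0.03],"rot": [0,0,0],"grip": 0.015}

```text
t: 16.62
eef_pos: [0.4776, -0.0662, 0.1614]
tool_rot: [-0.0, 0.997, -0.08, 0.001]
contact_force: [0.7, -0.3, -0.6]
gripper_width: 0.294
```

```bash
python3 - <<'E'
from m import *
snap('wrist','w15')
go([.6422,.0085,.16],-12.8)
E
```

```text
n=5 trans [0.029, -0.0206, 0.0015] rot [-0.01, -0.11, 0.73] |t|=35.6mm/row  eef [ 0.4809 -0.0663  0.1665] yaw -9.1 grip 0.293 t 16.67 F [ 2.  -0.4  3.9]
```

View pics/w15.png

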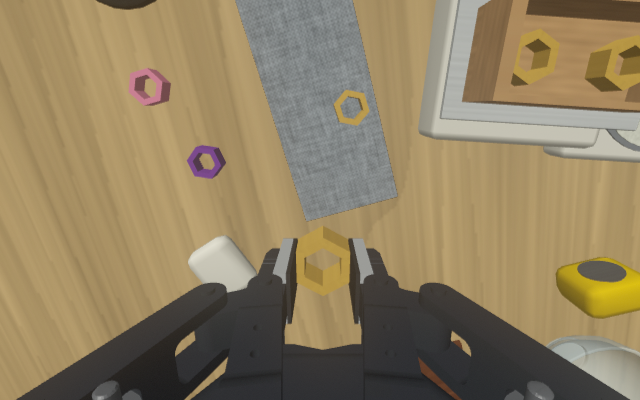

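>>> send_rows:
  commands:
    - {"translation": [0.0296,-0.0206,0],"rot": [0,0,0.73],"grip": 0.015}
    - {"translation": [0.0296,-0.0206,0],"rot": [0,0,0.73],"grip": 0.015}
    - {"translation": [0.0296,-0.0206,0],"rot": [0,0,0.73],"grip": 0.015}
    - {"translation": [0.0296,-0.0206,0],"rot": [0,0,0.73],"grip": 0.015}
    - {"translation": [0.0296,-0.0206,0],"rot": [0,0,0.73],"grip": 0.015}

```text
t: 17.08
eef_pos: [0.6432, 0.0084, 0.1593]
tool_rot: [-0.0, 0.994, -0.112, 0.0]
contact_force: [0.9, 0.0, -0.8]
gripper_width: 0.288
```

>>> send_rows:
  commands:
    - {"translation": [0,0,0.005],"rot": [0,0,0],"grip": 0.015}
    - {"translation": [0,0,0.01],"rot": [0,0,0],"grip": 0.015}
    - {"translation": [0,0,0.01],"rot": [0,0,0],"grip": 0.015}
    - {"translation": [0,0,0],"rot": [0,0,0],"grip": 0.015}
    - {"translation": [0,0,0],"rot": [0,0,0],"grip": 0.015}

```text
t: 17.5
eef_pos: [0.6402, 0.0064, 0.1326]
tool_rot: [0.001, 0.994, -0.112, -0.001]
contact_force: [-0.3, -0.2, -1.0]
gripper_width: 0.294
```

```bash
python3 - <<'E'
from m import *
c=snap('wrist','w16')
W=pts(c);Z=W[...,2];H=hsv(c);h,s,v=[H[...,i].astype(int) for i in range(3)]
go([.6422,.0085,.12],-12.8)
boxtop('w16')
E
```

```text
n=5 trans [0.0002, -0.0004, 0.0027] rot [0.01, 0.01, -0.01] |t|=2.7mm/row  eef [0.6409 0.0066 0.1333] yaw -12.8 grip 0.294 t 17.55 F [ 0.1  1.  -0.5]
w16 boxtop [639.3  11.1  46.   25.6 -35.4] z 0.1145 1060
```

View pics/w16.png

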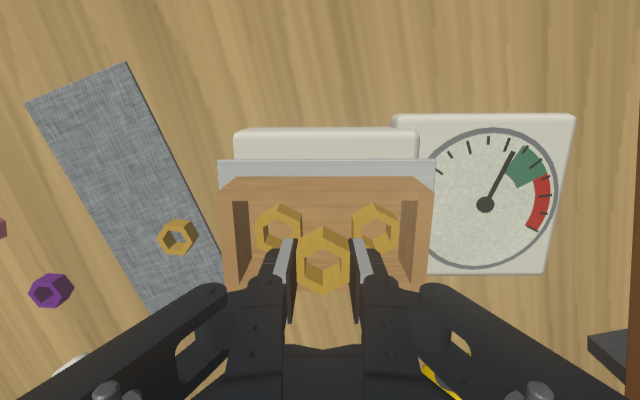

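```bash
python3 - <<'E'
from m import *
c=load('w16')
P=plane(c,[[278,230],[375,232],[323,265],[218,191],[434,192]],.0845)[:,:2]
a=np.radians(-12.75);ex=np.array([np.cos(a),np.sin(a)]);ey=np.array([-ex[1],ex[0]])
d=P-np.array([.6422,.0076]);print(np.c_[d@ex,d@ey].round(4)*1000)
t=np.array([.6409,.0066])-np.array([.6422,.0076]);print('tcp',t@ex*1000,t@ey*1000)
E
```

```text
[[-28.3  -0.2]
 [ 29.3  -1.5]
 [ -1.6 -23.3]
 [-61.7  23.7]
 [ 61.9  23.1]]
tcp -1.047247581639534 -1.262248986036457
```

>>> send_rows:
  commands:
    - {"translation": [0.0015,-0.0012,0.01],"rot": [0,0,0],"grip": 0.015}
    - {"translation": [0,0,0.009],"rot": [0,0,0],"grip": 0.015}
    - {"translation": [0,0,0],"rot": [0,0,0],"grip": 0.015}
    - {"translation": [0,0,0],"rot": [0,0,0],"grip": 0.034}
    - {"translation": [0,0,0],"rot": [0,0,0],"grip": 0.034}

```text
t: 17.97
eef_pos: [0.6437, 0.0084, 0.1146]
tool_rot: [-0.0, 0.994, -0.111, -0.0]
contact_force: [-0.4, -0.1, 0.0]
gripper_width: 0.392
```

>>> send_rows:
  commands:
    - {"translation": [0,0,0],"rot": [0,0,0],"grip": 0.034}
    - {"translation": [0,0,-0.01],"rot": [0,0,0],"grip": 0.034}
    - {"translation": [0,0,-0.025],"rot": [0,0,0],"grip": 0.034}
    - {"translation": [0,0,-0.03],"rot": [0,0,0],"grip": 0.034}
    - {"translation": [-0.03,0,0],"rot": [0,0,0],"grip": 0.034}

```text
t: 18.38
eef_pos: [0.622, 0.0143, 0.1868]
tool_rot: [-0.001, 0.994, -0.113, 0.007]
contact_force: [2.0, 1.3, 1.0]
gripper_width: 0.398
```

>>> send_rows:
  commands:
    - {"translation": [-0.03,0,0],"rot": [0,0,0],"grip": 0.034}
    - {"translation": [0,0,0],"rot": [0,0,7],"grip": 0.085}
    - {"translation": [0,0,0],"rot": [0,0,7],"grip": 0.085}
    - {"translation": [0,0,0],"rot": [0,0,7],"grip": 0.085}
    - {"translation": [0,0,0],"rot": [0,0,7],"grip": 0.085}

```text
t: 18.8
eef_pos: [0.5855, 0.0219, 0.181]
tool_rot: [-0.0, 0.936, -0.351, 0.001]
contact_force: [-0.5, 0.9, 0.2]
gripper_width: 0.941
```

```bash
python3 - <<'E'
from m import *
snap('wrist','w17');c=snap('scene','s17')
needle('s17')
go([.6422,.0085,.18],77.2); go([.6422,.0085,.18],-102.8)
E
```

```text
pivot off mm [-0.1 -1.8] 25
s17 needle rad 2.392 g 198.9 21 {2.2: 1, 2.3: 4, 2.4: 12, 2.5: 3, 2.6: 1}
n=20 trans [0.0031, 0.0017, 0.0] rot [0.0, -0.01, -5.9] |t|=3.5mm/row  eef [0.5856 0.022  0.1809] yaw -40.8 grip 0.995 t 18.90 F [0.7 0.3 0.4]
n=10 trans [0.0035, -0.005, 0.0001] rot [-0.01, -0.0, 6.2] |t|=6.1mm/row  eef [0.5856 0.022  0.1809] yaw -40.8 grip 0.995 t 18.90 F [0.7 0.3 0.4]
```

View pics/w17.png

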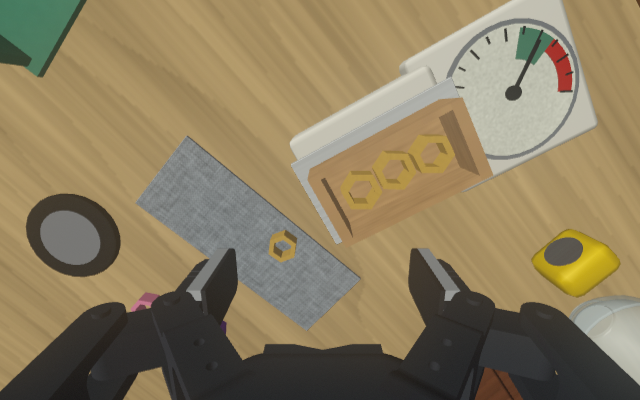

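The needle rests mid-green at about 199 g and the nuts lie side by side in the box. I'll turn the gripper across the box and look again with everything settled.

>>> send_rows:
  commands:
    - {"translation": [0.0035,-0.005,0],"rot": [0,0,6.2],"grip": 0.085}
    - {"translation": [0.0035,-0.005,0],"rot": [0,0,6.2],"grip": 0.085}
    - {"translation": [0.0035,-0.005,0],"rot": [0,0,6.2],"grip": 0.085}
    - {"translation": [0.0035,-0.005,0],"rot": [0,0,6.2],"grip": 0.085}
    - {"translation": [0.0035,-0.005,0],"rot": [0,0,6.2],"grip": 0.085}

```text
t: 19.32
eef_pos: [0.6158, 0.023, 0.1803]
tool_rot: [-0.0, 0.81, -0.586, 0.0]
contact_force: [-1.0, -0.2, -0.5]
gripper_width: 0.995
```

>>> send_rows:
  commands:
    - {"translation": [0.0035,-0.005,0],"rot": [0,0,6.2],"grip": 0.085}
    - {"translation": [0.0035,-0.005,0],"rot": [0,0,6.2],"grip": 0.085}
    - {"translation": [0.0035,-0.005,0],"rot": [0,0,6.2],"grip": 0.085}
    - {"translation": [0.0035,-0.005,0],"rot": [0,0,6.2],"grip": 0.085}
    - {"translation": [0.0035,-0.005,0],"rot": [0,0,6.2],"grip": 0.085}

```text
t: 19.73
eef_pos: [0.6422, 0.0082, 0.1802]
tool_rot: [0.0, -0.624, 0.782, 0.0]
contact_force: [0.3, 0.0, 0.7]
gripper_width: 0.994
```

>>> send_rows:
  commands:
    - {"translation": [0,0,0],"rot": [0,0,0],"grip": 0.085}
    - {"translation": [0,0,0],"rot": [0,0,0],"grip": 0.085}
    - {"translation": [0,0,0],"rot": [0,0,0],"grip": 0.085}
    - {"translation": [0,0,0],"rot": [0,0,0],"grip": 0.085}
    - {"translation": [0,0,0],"rot": [0,0,0],"grip": 0.085}

```text
t: 20.15
eef_pos: [0.6415, 0.0083, 0.1797]
tool_rot: [0.0, -0.625, 0.781, 0.0]
contact_force: [-0.4, -0.3, -0.5]
gripper_width: 0.991
```

```bash
python3 - <<'E'
from m import *
snap('wrist','w18');c=snap('scene','s18')
needle('s18')
boxtop('w18',.085,.12);boxtop('s18',.085,.12)
go([.6422,.0080,.092],-102.7)
E
```

```text
pivot off mm [ 0.3 -1.7] 27
s18 needle rad 2.386 g 198.3 22 {2.2: 1, 2.3: 6, 2.4: 12, 2.5: 2, 2.6: 1}
w18 boxtop [641.3   8.6 110.6  56.1 -12.7] z 0.1036 3961
s18 boxtop [642.    6.3 111.2  56.3 -12.6] z 0.1049 472
n=5 trans [-0.0, -0.0001, 0.0175] rot [0.0, 0.0, -0.0] |t|=17.5mm/row  eef [0.6415 0.0081 0.1797] yaw -102.7 grip 0.994 t 20.25 F [ 0.3  0.6 -0.4]
```

View pics/w18.png

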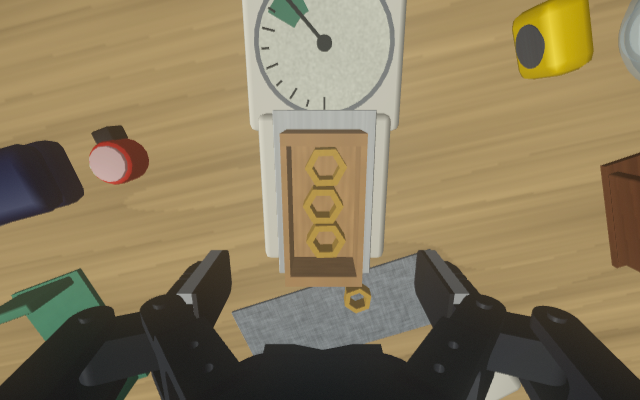

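View pics/s18.png

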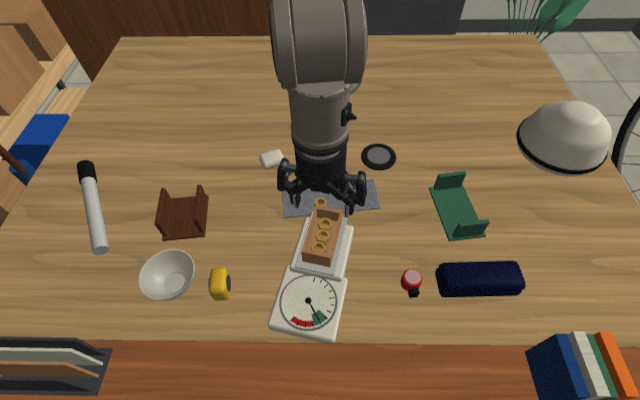

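Needle steady at 198 g in the green, only the load on the scale. The box is centred on the platform, so I'll pinch it across its width.

>>> send_rows:
  commands:
    - {"translation": [0,0,0.03],"rot": [0,0,0],"grip": 0.085}
    - {"translation": [0,0,0.03],"rot": [0,0,0],"grip": 0.085}
    - {"translation": [0,0,0.018],"rot": [0,0,0],"grip": 0.085}
    - {"translation": [0,0,0.008],"rot": [0,0,0],"grip": 0.085}
    - {"translation": [0,0,0],"rot": [0,0,0],"grip": 0.085}
  force: 40

```text
t: 20.67
eef_pos: [0.6403, 0.0079, 0.0916]
tool_rot: [-0.002, -0.624, 0.781, 0.001]
contact_force: [-0.1, -0.5, 0.6]
gripper_width: 0.999
```

>>> send_rows:
  commands:
    - {"translation": [0,0,0],"rot": [0,0,0],"grip": 0.07}
    - {"translation": [0,0,0],"rot": [0,0,0],"grip": 0.06}
    - {"translation": [0,0,0],"rot": [0,0,0],"grip": 0.045}
    - {"translation": [0,0,0],"rot": [0,0,0],"grip": 0.045}
    - {"translation": [0,0,0],"rot": [0,0,0],"grip": 0.045}

```text
t: 21.08
eef_pos: [0.6427, 0.008, 0.0948]
tool_rot: [0.001, -0.624, 0.781, -0.001]
contact_force: [1.5, -0.4, -0.4]
gripper_width: 0.645
```

```bash
python3 - <<'E'
from m import *
snap('side','d19');c=snap('wrist','w19')
go([.6422,.0080,.15],-102.7)
E
```

```text
n=5 trans [0.0, 0.0, -0.0111] rot [-0.02, 0.01, -0.02] |t|=11.1mm/row  eef [0.6423 0.008  0.0943] yaw -102.8 grip 0.644 t 21.18 F [ 0.7 -0.5  0.4]
```

View pics/w19.png

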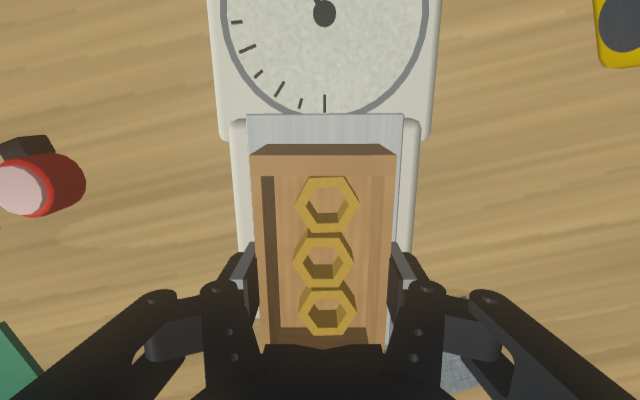

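>>> send_rows:
  commands:
    - {"translation": [0,0,-0.006],"rot": [0,0,0],"grip": 0.045}
    - {"translation": [0,0,-0.012],"rot": [0,0,0],"grip": 0.045}
    - {"translation": [0,0,-0.018],"rot": [0,0,0],"grip": 0.045}
    - {"translation": [0,0,-0.02],"rot": [0,0,0],"grip": 0.045}
    - {"translation": [0,0,-0.02],"rot": [0,0,0],"grip": 0.045}

```text
t: 21.6
eef_pos: [0.641, 0.0079, 0.1708]
tool_rot: [-0.001, -0.624, 0.781, 0.0]
contact_force: [-0.6, -0.2, -1.8]
gripper_width: 0.645
```

```bash
python3 - <<'E'
from m import *
c=snap('wrist','w20')
go([.5252,.315,.165],-81.7,15)
E
```

```text
n=15 trans [-0.0201, 0.009, 0.0007] rot [-0.02, 0.0, -1.41] |t|=22.1mm/row  eef [0.6436 0.008  0.1755] yaw -102.8 grip 0.644 t 21.65 F [1.4 0.2 0.9]
```

View pics/w20.png

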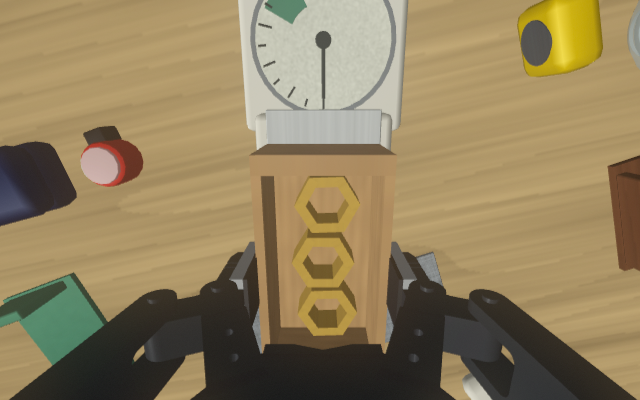

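Held securely, and the needle is back at zero. Carrying to the cradle with a ramped start and stop.

>>> send_rows:
  commands:
    - {"translation": [-0.01,0.0045,0],"rot": [0,0,-0.7],"grip": 0.045}
    - {"translation": [-0.0201,0.009,0],"rot": [0,0,-1.4],"grip": 0.045}
    - {"translation": [-0.0201,0.009,0],"rot": [0,0,-1.4],"grip": 0.045}
    - {"translation": [-0.0201,0.009,0],"rot": [0,0,-1.4],"grip": 0.045}
    - {"translation": [-0.0201,0.009,0],"rot": [0,0,-1.4],"grip": 0.045}

```text
t: 22.07
eef_pos: [0.6164, 0.1059, 0.1684]
tool_rot: [-0.001, -0.667, 0.745, 0.001]
contact_force: [0.8, 0.5, -1.2]
gripper_width: 0.648
```

>>> send_rows:
  commands:
    - {"translation": [-0.0201,0.009,0],"rot": [0,0,-1.4],"grip": 0.045}
    - {"translation": [-0.0201,0.009,0],"rot": [0,0,-1.4],"grip": 0.045}
    - {"translation": [-0.0201,0.009,0],"rot": [0,0,-1.4],"grip": 0.045}
    - {"translation": [-0.0201,0.009,0],"rot": [0,0,-1.4],"grip": 0.045}
    - {"translation": [-0.0201,0.009,0],"rot": [0,0,-1.4],"grip": 0.045}

```text
t: 22.48
eef_pos: [0.5777, 0.2089, 0.1684]
tool_rot: [0.001, 0.711, -0.703, -0.001]
contact_force: [-0.3, 0.4, -1.9]
gripper_width: 0.648
```

>>> send_rows:
  commands:
    - {"translation": [-0.0201,0.009,0],"rot": [0,0,-1.4],"grip": 0.045}
    - {"translation": [-0.0201,0.009,0],"rot": [0,0,-1.4],"grip": 0.045}
    - {"translation": [-0.0201,0.009,0],"rot": [0,0,-1.4],"grip": 0.045}
    - {"translation": [-0.0201,0.009,0],"rot": [0,0,-1.4],"grip": 0.045}
    - {"translation": [-0.01,0.0045,0],"rot": [0,0,-0.7],"grip": 0.045}

```text
t: 22.9
eef_pos: [0.5311, 0.299, 0.1685]
tool_rot: [0.001, 0.75, -0.662, -0.001]
contact_force: [0.2, 0.4, -2.0]
gripper_width: 0.646
```

```bash
python3 - <<'E'
from m import *
go([.5252,.315,.13],-81.7,5)
E
```

```text
n=5 trans [-0.0033, 0.0007, 0.0077] rot [0.03, 0.01, -0.23] |t|=8.4mm/row  eef [0.5311 0.299  0.1685] yaw -82.8 grip 0.646 t 22.90 F [ 0.2  0.4 -2. ]
```

>>> send_rows:
  commands:
    - {"translation": [-0.0055,0.001,0.015],"rot": [0,0,-0.6],"grip": 0.045}
    - {"translation": [-0.0055,0.001,0.015],"rot": [0,0,-0.5],"grip": 0.045}
    - {"translation": [-0.0045,0.001,0.015],"rot": [0,0,0],"grip": 0.045}
    - {"translation": [0,0,0.008],"rot": [0,0,0],"grip": 0.045}
    - {"translation": [0,0,0],"rot": [0,0,0],"grip": 0.045}

```text
t: 23.32
eef_pos: [0.5278, 0.3093, 0.1141]
tool_rot: [0.002, 0.754, -0.656, -0.001]
contact_force: [0.7, -1.0, -2.7]
gripper_width: 0.644
```

>>> send_rows:
  commands:
    - {"translation": [0,0,0],"rot": [0,0,0],"grip": 0.045}
    - {"translation": [0,0,0],"rot": [0,0,0],"grip": 0.045}
    - {"translation": [0,0,0],"rot": [0,0,0],"grip": 0.045}
    - {"translation": [0,0,0],"rot": [0,0,0],"grip": 0.045}
    - {"translation": [0,0,0],"rot": [0,0,0],"grip": 0.045}

```text
t: 23.73
eef_pos: [0.53, 0.3103, 0.1173]
tool_rot: [-0.001, 0.754, -0.657, 0.0]
contact_force: [-0.4, 0.5, -1.8]
gripper_width: 0.644
```

```bash
python3 - <<'E'
from m import *
snap('wrist','w21');snap('side','d21');snap('scene','s21')
go([.5252,.315,.05],-81.7)
a=np.radians(8.3);ex=np.array([np.cos(a),np.sin(a)]);ey=np.array([-ex[1],ex[0]]);o=np.array([.5252,.315])
for f in('w21','d21','s21'):
    c=load(f);W=pts(c);Z=W[...,2];H=hsv(c);h,s,v=[H[...,i].astype(int) for i in range(3)]
    near=(abs(W[...,0]-o[0])<.13)&(abs(W[...,1]-o[1])<.1)
    g=near&(h>50)&(h<95)&(s>80)&(Z<.07)
    D=W[g][:,:2]-o;x,y=D@ex,D@ey
    print(f,'green n',g.sum(),'x',(np.percentile(x,[.3,99.7])*1000).round(1),'y',(np.percentile(y,[.3,99.7])*1000).round(1))
    t=near&(h>50)&(h<95)&(s>80)&(Z>.05)&(Z<.07);D=W[t][:,:2]-o;x=D@ex;y=D@ey
    for sg in(-1,1):
        k=sg*x>0.03
        if k.sum()>10: print('  cheektop',sg,k.sum(),(np.percentile(x[k],[2,98])*1000).round(1),(np.percentile(y[k],[2,98])*1000).round(1))
    b=near&(h<25)&(s>60)&(Z>.09)&(Z<.14)&(v>90)
    if b.sum()>50:
        zt=np.nanpercentile(Z[b],90);bb=b&(Z>zt-.008);D=W[bb][:,:2]-o;print('  box',rect(np.c_[D@ex,D@ey]),'z',zt.round(4))
E
```

```text
n=5 trans [-0.001, 0.0008, 0.0134] rot [-0.0, 0.0, -0.08] |t|=13.4mm/row  eef [0.5297 0.3104 0.1169] yaw -82.1 grip 0.647 t 23.88 F [ 0.4  1.1 -2.2]
w21 green n 1587 x [50.1 74.6] y [-33.   26.8]
  cheektop 1 765 [64.8 71.4] [-25.3  18. ]
  box [12.8 -4.8 90.7 82.7 -0.5] z 0.1246
d21 green n 2842 x [-74.8  70.4] y [-38.4  43.7]
  cheektop -1 221 [-73.3 -63.3] [-27.2  34. ]
  cheektop 1 75 [62.1 70.1] [ 9.5 33.8]
  box [-8.9  0.8 89.6 69.2  1.3] z 0.1244
s21 green n 1668 x [-69.7  75. ] y [-43.   38.1]
  cheektop -1 25 [-68.5 -62.6] [-33.2 -20.2]
  cheektop 1 167 [63.5 73.4] [-33.1  27.7]
  box [16.6 -6.9 83.7 57.1 -0.6] z 0.1258
```

View pics/w21.png

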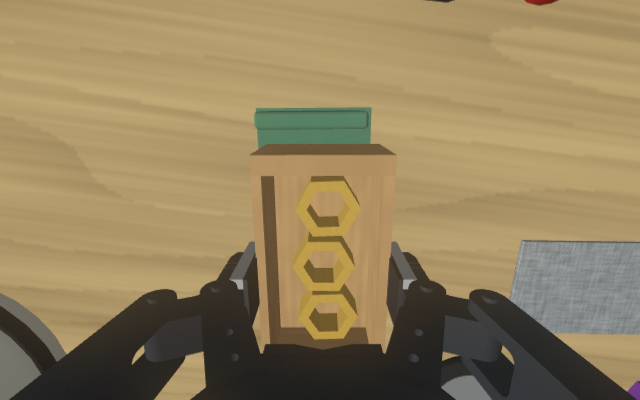

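View pics/d21.png

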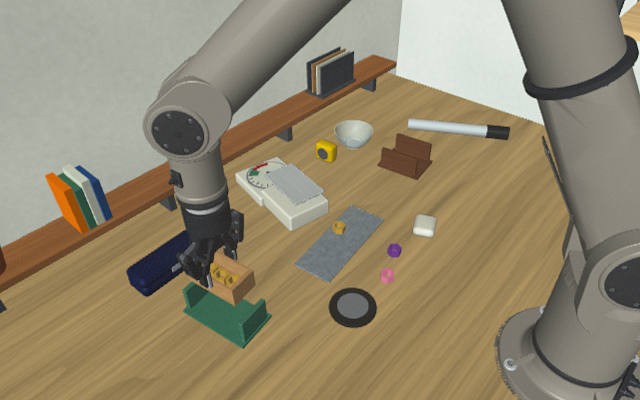

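Cheek positions agree with the estimate (centre at x +68). I'll check the gap between the box's far end and the cheek in the wrist camera alone.

```bash
python3 - <<'E'
from m import *
a=np.radians(8.3);ex=np.array([np.cos(a),np.sin(a)]);ey=np.array([-ex[1],ex[0]]);o=np.array([.5252,.315])
c=load('w21');W=pts(c);Z=W[...,2];u=np.zeros((400,640),bool);u[145:175,250:400]=1
b=u&(Z>.118)&(Z<.135);D=W[b][:,:2]-o;print('far end x',(np.percentile(D@ex,[90,98,99.5])*1000).round(1),'y',(np.percentile(D@ey,[1,99])*1000).round(1),'z',np.median(Z[b]))
e=[[252,154],[394,154]];P=plane(c,e,.1255)[:,:2]-o;print((np.c_[P@ex,P@ey]*1000).round(1), np.degrees(np.arctan2(*(P[0]-P[1])[[1,0]]))-8.3+8.3)
P=plane(c,[[255,109],[371,108],[256,129],[369,128]],.058)[:,:2]-o;print('cheek top corners',(np.c_[P@ex,P@ey]*1000).round(1))
E
```

```text
far end x [57.8 58.  58.1] y [-32.6  22.2] z 0.1243265858039869
[[ 58.6  21.2]
 [ 58.2 -31.9]] 97.89937374433138
cheek top corners [[ 74.4  33.1]
 [ 74.5 -32.7]
 [ 63.4  33.2]
 [ 63.5 -31.9]]
```

>>> send_rows:
  commands:
    - {"translation": [-0.0055,0.0023,0],"rot": [0,0,-0.3],"grip": 0.045}
    - {"translation": [0,0,0],"rot": [0,0,0],"grip": 0.045}
    - {"translation": [0,0,0.01],"rot": [0,0,0],"grip": 0.045}
    - {"translation": [0,0,0.01],"rot": [0,0,0],"grip": 0.045}
    - {"translation": [0,0,0],"rot": [0,0,0],"grip": 0.045}

```text
t: 24.3
eef_pos: [0.525, 0.3144, 0.0938]
tool_rot: [0.002, 0.756, -0.655, -0.0]
contact_force: [-1.0, -1.1, -0.9]
gripper_width: 0.646
```

```bash
python3 - <<'E'
from m import *
a=np.radians(8.3);ex=np.array([np.cos(a),np.sin(a)]);ey=np.array([-ex[1],ex[0]]);o=np.array([.5252,.315])
c=snap('wrist','w22');W=pts(c);Z=W[...,2];u=np.zeros((400,640),bool);u[145:175,250:400]=1
zt=np.nanpercentile(Z[u],97);b=u&(Z>zt-.006);D=W[b][:,:2]-o;print('far end x',(np.percentile(D@ex,[90,98,99.5])*1000).round(1),'y',(np.percentile(D@ey,[1,99])*1000).round(1),'z',np.median(Z[b]))
go([.5252,.315,.05],-81.7)
E
```

```text
far end x [53.5 53.7 53.8] y [-27.5  27.2] z 0.10065502570466585
n=5 trans [-0.0001, -0.0, 0.0089] rot [0.04, -0.02, -0.02] |t|=8.9mm/row  eef [0.5253 0.3145 0.0946] yaw -81.8 grip 0.644 t 24.35 F [-0.2  0.2 -2.2]
```

View pics/w22.png

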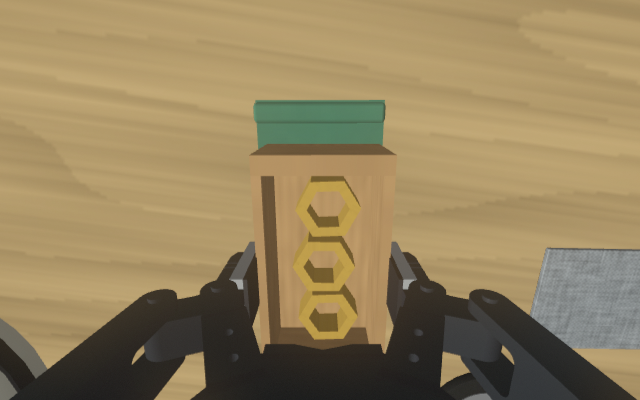

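>>> send_rows:
  commands:
    - {"translation": [0,-0.0014,0],"rot": [0,0,0],"grip": 0.045}
    - {"translation": [0,0,0.012],"rot": [0,0,0],"grip": 0.045}
    - {"translation": [0,0,0.014],"rot": [0,0,0],"grip": 0.045}
    - {"translation": [0,0,0.014],"rot": [0,0,0],"grip": 0.045}
    - {"translation": [0,0,0.008],"rot": [0,0,0],"grip": 0.045}

```text
t: 24.77
eef_pos: [0.5273, 0.3151, 0.0467]
tool_rot: [0.001, 0.756, -0.655, -0.0]
contact_force: [-1.4, 0.2, -2.3]
gripper_width: 0.648
```

>>> send_rows:
  commands:
    - {"translation": [0,0,0.003],"rot": [0,0,0],"grip": 0.045}
    - {"translation": [0,0,0.002],"rot": [0,0,0],"grip": 0.045}
    - {"translation": [0,0,0.001],"rot": [0,0,0],"grip": 0.045}
    - {"translation": [0,0,0],"rot": [0,0,0],"grip": 0.045}
    - {"translation": [0,0,0],"rot": [0,0,0],"grip": 0.045}

```text
t: 25.18
eef_pos: [0.5283, 0.316, 0.0432]
tool_rot: [-0.001, 0.756, -0.655, 0.0]
contact_force: [-0.0, 0.5, -1.5]
gripper_width: 0.644
```

```bash
python3 - <<'E'
from m import *
c=snap('side','d23');snap('wrist','w23')
go([.5252,.315,.0375],-81.7)
cv2.imwrite('pics/d23z.png',cv2.resize(c['pixels'][220:350,160:300,::-1],None,fx=5,fy=4.5,interpolation=cv2.INTER_CUBIC))
E
```

```text
n=5 trans [0.0001, 0.0006, 0.0011] rot [-0.01, 0.01, -0.02] |t|=1.3mm/row  eef [0.5282 0.3159 0.0432] yaw -81.8 grip 0.646 t 25.28 F [-0.1 -0.1 -1.4]
```

View pics/d23z.png

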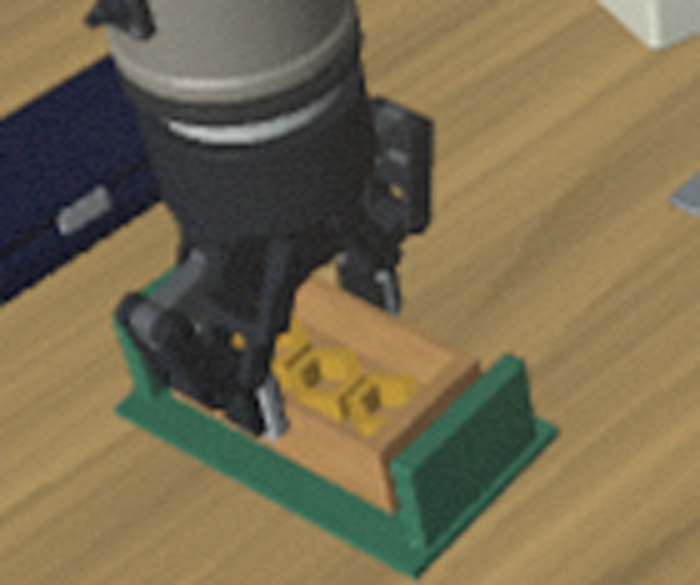

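View pics/w23.png

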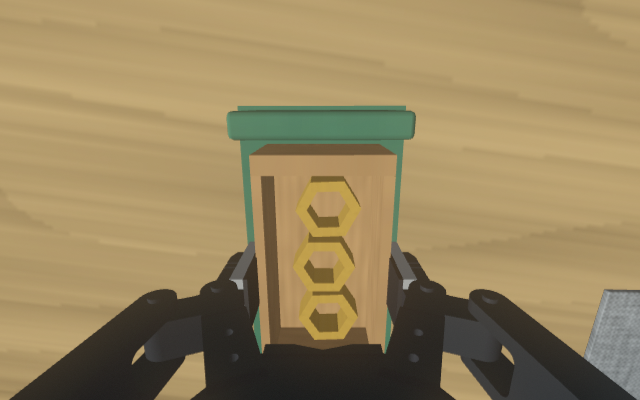

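>>> send_rows:
  commands:
    - {"translation": [0,0.001,0.002],"rot": [0,0,0],"grip": 0.045}
    - {"translation": [0,0,0.002],"rot": [0,0,0],"grip": 0.045}
    - {"translation": [0,0,0.001],"rot": [0,0,0],"grip": 0.045}
    - {"translation": [0,0,0.001],"rot": [0,0,0],"grip": 0.045}
    - {"translation": [0,0,0],"rot": [0,0,0],"grip": 0.045}

```text
t: 25.7
eef_pos: [0.5269, 0.3157, 0.0387]
tool_rot: [-0.0, 0.756, -0.655, 0.0]
contact_force: [-6.6, -4.5, 18.0]
gripper_width: 0.646
```

```bash
python3 - <<'E'
from m import *
a=np.radians(8.3);ex=np.array([np.cos(a),np.sin(a)]);ey=np.array([-ex[1],ex[0]]);o=np.array([.5252,.315])
c=snap('wrist','w24');W=pts(c);Z=W[...,2]
go([.5252,.315,.0375],-81.7)
u=np.zeros((400,640),bool);u[150:162,255:392]=1
print('box far rim z',np.nanpercentile(Z[u],[10,50,90]).round(4))
D=W[u][:,:2]-o;k=Z[u]>np.nanpercentile(Z[u],60)-.003;print('x',np.percentile((D@ex)[k],99)*1000)
E
```

```text
n=5 trans [0.0001, 0.0004, 0.0002] rot [-0.01, -0.0, -0.02] |t|=0.4mm/row  eef [0.5269 0.3157 0.0387] yaw -81.8 grip 0.647 t 25.75 F [-5.9 -4.5 17.4]
box far rim z [0.034  0.0453 0.0466]
x 55.79603978000793
```

Seated: rim at z = 46 mm as it should be, far end at 55.8 mm (cheek at 63). I'll ease off, open and retreat straight up.

>>> send_rows:
  commands:
    - {"translation": [0,0,-0.001],"rot": [0,0,0],"grip": 0.045}
    - {"translation": [0,0,0],"rot": [0,0,0],"grip": 0.06}
    - {"translation": [0,0,0],"rot": [0,0,0],"grip": 0.07}
    - {"translation": [0,0,0],"rot": [0,0,0],"grip": 0.08}
    - {"translation": [0,0,0],"rot": [0,0,0],"grip": 0.08}

```text
t: 26.17
eef_pos: [0.5269, 0.3155, 0.0374]
tool_rot: [0.0, 0.756, -0.655, 0.0]
contact_force: [-0.4, 0.1, -0.4]
gripper_width: 0.934
```

>>> send_rows:
  commands:
    - {"translation": [0,0,0],"rot": [0,0,0],"grip": 0.08}
    - {"translation": [0,0,-0.01],"rot": [0,0,0],"grip": 0.08}
    - {"translation": [0,0,-0.03],"rot": [0,0,0],"grip": 0.08}
    - {"translation": [0,0,-0.035],"rot": [0,0,0],"grip": 0.08}
    - {"translation": [0,0,-0.035],"rot": [0,0,0],"grip": 0.08}

```text
t: 26.58
eef_pos: [0.5264, 0.3153, 0.149]
tool_rot: [0.001, 0.756, -0.655, -0.0]
contact_force: [0.8, 1.0, 1.4]
gripper_width: 0.938
```

>>> send_rows:
  commands:
    - {"translation": [0,0,-0.035],"rot": [0,0,0],"grip": 0.08}
    - {"translation": [0,0,-0.03],"rot": [0,0,0],"grip": 0.08}
    - {"translation": [0,0,0],"rot": [0,0,0],"grip": 0.08}
    - {"translation": [0,0,0],"rot": [0,0,0],"grip": 0.08}
    - {"translation": [0,0,0],"rot": [0,0,0],"grip": 0.08}

```text
t: 27.0
eef_pos: [0.5266, 0.3152, 0.2126]
tool_rot: [0.0, 0.756, -0.655, 0.0]
contact_force: [0.6, 0.2, -0.4]
gripper_width: 0.938
```

```bash
python3 - <<'E'
from m import *
a=np.radians(8.3);ex=np.array([np.cos(a),np.sin(a)]);ey=np.array([-ex[1],ex[0]]);o=np.array([.5252,.315])
c=snap('wrist','w25');snap('scene','s25');snap('side','d25')
go([.5252,.315,.1],-81.7)
for f in('w25','s25','d25'):
    c=load(f);W=pts(c);Z=W[...,2];H=hsv(c);h,s,v=[H[...,i].astype(int) for i in range(3)]
    b=(abs(W[...,0]-o[0])<.09)&(abs(W[...,1]-o[1])<.07)&(h<25)&(s>60)&(Z>.041)&(Z<.055)
    D=W[b][:,:2]-o;print(f,b.sum(),'box',rect(np.c_[D@ex,D@ey]),np.nanpercentile(Z[b],[5,50,95]).round(4))
needle('s25')
E
```

```text
n=5 trans [-0.0, 0.0001, 0.0222] rot [0.03, -0.01, -0.02] |t|=22.2mm/row  eef [0.5261 0.315  0.2111] yaw -81.8 grip 0.936 t 27.15 F [-0.7  0.6  0.4]
w25 1910 box [1.000e-01 1.100e+00 1.099e+02 5.590e+01 0.000e+00] [0.0437 0.0461 0.0472]
s25 418 box [  5.9  -2.2 122.2  60.9  -1.8] [0.0419 0.0464 0.0484]
d25 587 box [  0.6   0.6 111.7  58.3  -0. ] [0.0419 0.0456 0.048 ]
pivot off mm [-1.5 -1.7] 28
s25 needle rad 0.004 g 0.3 17 {0.0: 4, 0.1: 5, 2.2: 1, 2.3: 1, 2.6: 1, 6.2: 5, 6.3: 3}
```

View pics/w25.png

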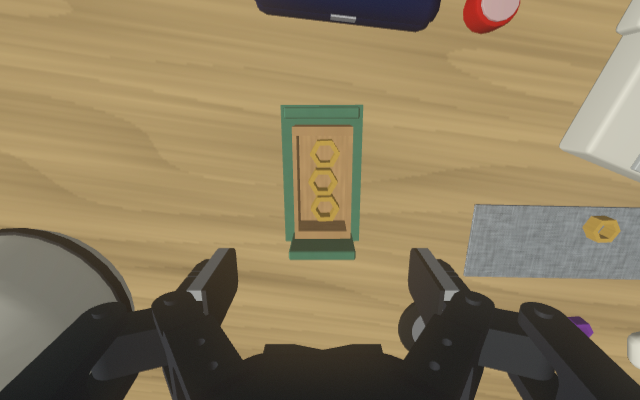

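View pics/s25.png

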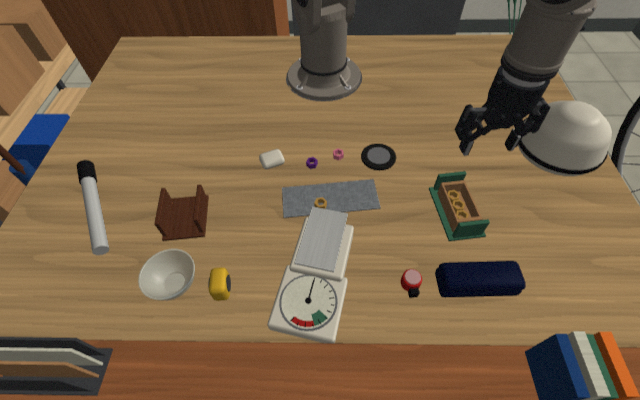

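View pics/d25.png

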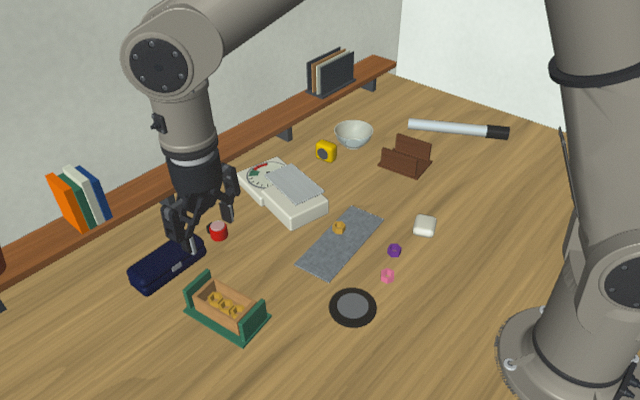

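The box stands flat between the cheeks with three nuts in it, the last nut is still on the mat, and everything else is in place. The gripper is clear. Handing in.

```bash
python3 -c "
from station import *
print(hand_in())"
```

```text
the job is handed in; nothing more can be done
None
```

I handed the job in at about 27 s of the 72 s. The box stands in the green cradle with three brass nuts, and the fourth nut is still on the mat.

**What I did:** I lifted the empty box out of the rack by its near end wall and set it in the middle of the scale. Empty it read about 77 g. Adding nuts one at a time gave about 120, 160 and then 198 g. I then carried the box across its width to the cradle.

**Last checks:**
- **Weight:** the needle rested at about 2.39 rad (198 g), in the green sector, with the gripper clear of the scale. It was the same in two pictures more than 1 s apart, and it read zero again once the box was off.
- **Box in the cradle:** its rim is level at 46 mm, as expected. It is centred to about 1 mm by the wrist and side cameras, and the gripper is clear above it.
- **Everything else:** the other objects look untouched in the scene and side pictures.

**What disagreed:**
- **Camera offset:** the scene and side cameras differed by about 3 mm in y, so I averaged them or used the wrist camera.
- **Final box check:** the scene camera put the box about 6 mm off, with its outline too large (122 mm instead of 110). I took that as a poor mask near the cheek.
- **First pinch:** the tool rode up about 5 mm at about 8 N upward force; I did not find out why, but the box came out level.
- **Setting down:** the box pressed on the cradle floor with about 18 N before I eased off, under the 40 N limit.

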